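Load two cells in the torch and lock its bayonet tail cap

ROBOT

A 6-joint arm with a two-finger parallel gripper is mounted at the origin on a cart in front of the work surface, level with it; the furniture and walls round the work are solid. World frame = base frame: x ahead of the robot, y to its left, z up, the work surface at z = 0. Lengths are in m, angles in rad, forces in N, time in s.
With the tool pointing down it reaches from about 0.425 to 0.925 m from the base axis. Payload 12.5 kg.
Tool frame: the origin (TCP) lies midway between the tips of the shut fingers; the grasp point (between the pads) lies 19 mm behind it (r.grasp_offset is the distance from the TCP to the grasp point, in m); z points along the fingers, y is the direction in which the jaws open and shut (so a half turn about z gives the same grasp; the last joint's range is limited). The gripper opens to 85 mm and grips with 20 to 120 N. Pads are 22 mm wide; open, the fingers measure 114 mm over their backs; the gripper's body (76 mm by 85 mm) begins 54 mm behind the grasp point. The pads swing forward as they close: fully open they stand 13 mm farther back than shut.
Start: joints at [1.209, 0.491, 1.559, -0, 1.092, -0.106], TCP at [0.158, 0.605, 0.231] pointing down, gripper open.
Joint ranges: [-3.1, 3.1], [-0.84, 2.19], [0.05, 2.79], [-1.13, 4.28], [0.06, 2.93], [-2.69, 2.69]. Speed limits (rad/s): [2.22, 2.22, 2.79, 3.14, 3.14, 3.14].

INTERFACE

Orientations are given as a 3x3 rotation matrix whose columns are the frame's x, y, z axes.
In Python, from cell import r gives the robot as it stands. The module is installed in compiled form; this text tells all that it offers.
- The arm moves only by the tool carry_out, never from a script. Its argument "deltas" is a list of rows, each a list of 3 entries, a list of its own where there are three numbers: the shift along the tool's x, y, z in cm, then the turn, a rotation vector about the tool's x, y, z in degrees, then the gripper's target within -1 to 1 (fully open at 1, half-way at 0, shut at -1). In form: [[[x, y, z], [ax, ay, az], hand], ...]. A call has 1 to 10 rows; each row is the pose to reach, as a shift and turn from the pose commanded when the call began, along the tool's axes at that moment; what a row does not reach only later rows make up. A row lasts 1/12 s, in which the tool goes at most 41.7 mm and 7.16 degrees, less where a joint would pass 70% of its speed; a pose out of reach is approached as far as the arm can. A call with a gripper value outside its range is refused whole. The fingers move at their own pace and stop on an object; the grip force is fixed at half the most. Time passes only in rows, so rows that repeat a pose let the fingers close. It gives the time, the measured TCP pose, the force and the opening at its end, in the units of the state.
- r.read_state(): the state, without advancing time (a new reading comes with each control period).
- r.get_image(name): name is "scene" or "top" or "wrist"; returns a dict with "pixels" (384x512x3 uint8, blue, green, red), "fovy" (degrees; the focal length in pixels is half the picture's height over the tangent of half this angle, whatever the lens; pixels are square), "cx", "cy" (the principal point, pixels), "extrinsics" (4x4, takes a point from world to camera coordinates); the wrist camera has in their place "T_tool_cam" (4x4, takes a point from camera to tool coordinates, whose origin is the TCP and whose axes are the flange's). Camera axes: x right, y up, looking along -z (the intrinsics and any distortion apply to the point x, -y, -z); pixel columns grow to the right and rows downward; lengths in m; the calibration is good to about 2 mm. A picture is of the moment at which its call begins: read the wrist's pose just before it. There is no depth.
- r.job_done(): hands the job in, once; it reports no verdict.
The state is a dict: "time_s": time; "joint_pos": joint angles; "joint_velocities": joint speeds; "tau": joint torques, N m; "ee_pos": TCP position; "eef_rot": TCP orientation; "force": force on the tool from outside, world axes, zero at the start; "torque": the same for the moment, N m; "grip_width": finger opening in m.
Only numpy, scipy, OpenCV 4.12 (cv2) and the standard library are available. Lean on these libraries where they do the work, as an engineer would, in place of code of your own. Each camera call takes 0.05 s, during which the arm holds its last target.

TASK

The inspection torch stands head down in its dock with its tail open. Feed the two battery cells one after the other into the tube, then close it with the tail cap: lugs into the collar's slots, push in against the spring, turn clockwise (seen from above) until it stops, and let it spring back so that it clicks home and stays locked. Leave the little bottle, the dish, the canister and the roll of tape where they are.

Things in the scene. Friction and masses are not known exactly. Their poses are not given: they have to be found in the camera images.
- torch: Fixed aluminium torch, head down in a round dark dock 96 mm across. Origin on the desk under the tube's axis, z up; +x points to the dark clamp block with thumbscrew (reaches 57 mm out, 60 mm up). Tube 33 mm outside, 21 mm bore; on top a steel bayonet collar, 40 mm outside, 25 mm bore, narrowing to 21 mm by a funnel 22 to 26 mm below its top.
- mouth (a point): Centre of the collar's open top, 135 mm above the desk; axes as torch. Two opposite slots for the lugs open at the top, 8 mm wide (a lug has about 0.12 rad play each way). The line through the slots lies anywhere within 0.35 rad of the torch's x axis and is NOT tracked: look or feel for it (off the slots the lugs rest on the collar's top).
- track (a point): On the axis, 12 mm below the mouth. From the slots a track runs under a lip for 75 degrees (1.31 rad), clockwise from above only, to a stop (up to 0.15 rad further); at its end the lip has a notch 3 mm high, 36 degrees wide, into which the spring lifts the lugs. Turning needs the cap pressed 6 mm (6 N) beyond first touch of the cells; 8 mm (7.2 N) is the limit.
- contact (a joint): Spring contact at the bottom of the tube, 113 mm below the mouth, on which the cells stand: 0 at rest (2.4 N), grows as it is pressed down, to 0.010 m; 600 N/m. Two cells on it end 13 mm below the mouth.
- cell_a_center (a point): Middle of one battery cell: grey cylinder 16 mm in diameter, 50 mm long, 25 g, loose and upright on the desk at the start, its middle 25 mm up. Either end may go first.
- cell_b_center (a point): Middle of the other, equal cell.
- cap: Loose tail cap, about 60 g, 55 mm high, standing on its nose; origin at the centre of the nose's flat underside, z up its axis. Steel nose 23 mm in diameter from 0 to 21 mm, foot chamfered 2 mm (1.3 mm play in the collar). Origin below the mouth: 6 mm with lugs on the collar's top, 13 in the slots and just on the cells, 19 low enough to turn, 21 fully in, 16 locked.
- lugs (a point): Cap's axis at the height of its two lugs, 8 mm above the origin. The lugs stick out opposite each other along the cap's x axis: 32 mm over their tips, 5 mm wide, 4 mm high.
- knob (a point): Middle of the cap's black ribbed round knob, the part to grip: 31 mm in diameter, from 21 to 55 mm above the cap's origin (this point at 38 mm).
- oil_vial: Bystander: small dark bottle with black cap, 26 mm across, 62 mm high, upright; origin at its underside.
- dish: Bystander: flat clear dish with lid, 38 mm across, 11 mm high; origin at its underside.
- canister: Bystander: white canister with black screw cap, 40 mm across, 67 mm high; origin at its underside.
- tape: Bystander: flat roll of tape, 56 mm across, 13 mm high; origin at its underside.

How it is judged:
On the way:
1. both cells are in the torch's tube (horizontal distance between each of cell_a_center, cell_b_center and mouth below 0.006 m and z of each of cell_a_center, cell_b_center in the frame of mouth below -0.03 m), for 0.2 s.
At the end, for the whole second after the job is handed in: Both cells are in the tube (middle within 6 mm of its axis and more than 30 mm below the mouth); the cap is locked by its lugs: origin 16 mm below the mouth (within 1.4 mm), within 3 mm of the axis, tilted less than 0.08 rad, at rest (all of step 1 and horizontal distance between cap and mouth below 0.003 m and z of cap in the frame of mouth between -0.0174 and -0.0146 m and angle between cap's own z axis and vertical below 0.08 rad and linear speed of cap below 0.01 m/s); the robot touches nothing.
It fails at once if the little bottle is shifted more than 20 mm (distance of oil_vial from where it was at the start of the episode above 0.02 m).
It fails at once if the dish is shifted more than 20 mm (distance of dish from where it was at the start of the episode above 0.02 m).
It fails at once if the canister is shifted more than 20 mm (distance of canister from where it was at the start of the episode above 0.02 m).
It fails at once if the roll of tape is shifted more than 20 mm (distance of tape from where it was at the start of the episode above 0.02 m).
It also fails if it takes over 72 s, if anything falls off the work surface, if the arm or the gripper's body presses on something with over 40 N, if the wrist force passes 120 N, or if a joint passes its speed limit or range.

## Working session

There is one attempt and no reset: what is moved stays moved. The work goes in short steps, Python scripts to look and compute and a tool call to move; the robot and the scene stay as the last step left them, time stands still between calls to the robot, and variables do not carry over. Pictures are saved under pics/ and viewed, and the job is handed in when it is done.

Besides the shell and the picture viewer there is one more tool, called after "Call:" by a JSON object that holds its "name" and its "arguments", one argument or row to a line. carry_out: Moves the arm, as the interface text tells. Its arguments: {"type":"object","properties":{"deltas":{"type":"array"}},"required":["deltas"]}

```bash
mkdir -p pics; cat > h.py <<'E'
import numpy as np,cv2
from cell import r
def snap(n,f):
    s=r.read_state(); im=r.get_image(n); cv2.imwrite('pics/'+f,im['pixels']); return s,im
E
python3 - <<'E'
from h import *
for n in ['scene','top','wrist']:
    s,im=snap(n,n+'0.png')
    print(n,{k:v for k,v in im.items() if k!='pixels'})
print(s)
print(r.grasp_offset)
E
```

```text
scene {'fovy': 49.89333411080264, 'cx': 253.9803739560046, 'cy': 197.61008883062965, 'extrinsics': array([[ 0.74005111, -0.67253155,  0.00506713, -0.25014304],
       [ 0.43846727,  0.4881732 ,  0.7546081 , -0.40428111],
       [-0.50997139, -0.55622679,  0.65615619, -0.58980301],
       [ 0.        ,  0.        ,  0.        ,  1.        ]])}
top {'fovy': 50.55514750843053, 'cx': 257.78649099446676, 'cy': 188.23690387430736, 'extrinsics': array([[ 0.00702164, -0.99943859, -0.03275983,  0.21452122],
       [ 0.99769474,  0.00479055,  0.0676923 , -0.53528103],
       [-0.06749736, -0.03315962,  0.99716826, -1.00069876],
       [ 0.        ,  0.        ,  0.        ,  1.        ]])}
wrist {'fovy': 59.661895333743736, 'cx': 255.8476472217723, 'cy': 195.20927118936476, 'T_tool_cam': array([[ 2.83995391e-04,  9.47645596e-01,  3.19323884e-01,
         8.32737353e-02],
       [ 9.99999935e-01, -3.39343819e-04,  1.17693369e-04,
         2.26208314e-04],
       [ 2.19892189e-04,  3.19323830e-01, -9.47645632e-01,
        -1.42118679e-01],
       [ 0.00000000e+00,  0.00000000e+00,  0.00000000e+00,
         1.00000000e+00]])}
{'time_s': 0.1, 'joint_pos': array([ 1.20940169e+00,  4.91493070e-01,  1.55941031e+00, -8.98278113e-06,
        1.09168841e+00, -1.05598923e-01]), 'joint_velocities': array([-0.00085116, -0.00126746, -0.00403292,  0.00181124,  0.00022868,
       -0.00015019]), 'tau': array([ 1.78186121e-03, -6.19444585e+01, -2.62025124e+01, -1.28281577e-04,
        2.93969060e-03, -7.94376831e-06]), 'ee_pos': array([0.15804058, 0.60447531, 0.23078252]), 'eef_rot': array([[-9.67463305e-01,  2.53011132e-01, -3.45816193e-04],
       [ 2.53011350e-01,  9.67462856e-01, -9.37412351e-04],
       [ 9.73885616e-05, -9.94407474e-04, -9.99999501e-01]]), 'force': array([ 0.99068127, -0.02938114,  1.16903678]), 'torque': array([ 0.00456135, -0.01343427,  0.0533433 ]), 'grip_width': 0.08521197594090704}
0.0187
```

View pics/scene0.png

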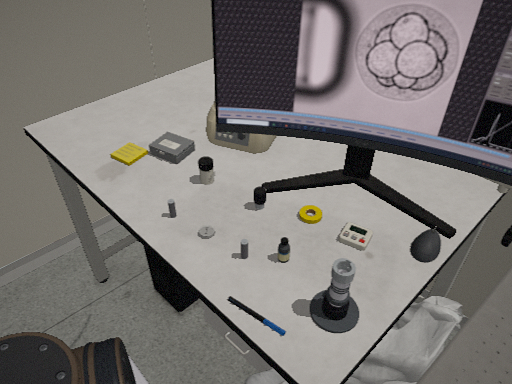

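View pics/top0.png

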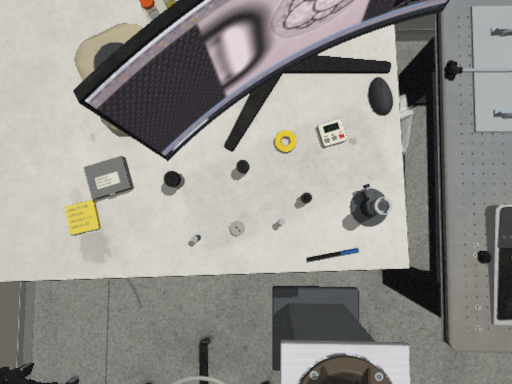

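View pics/wrist0.png

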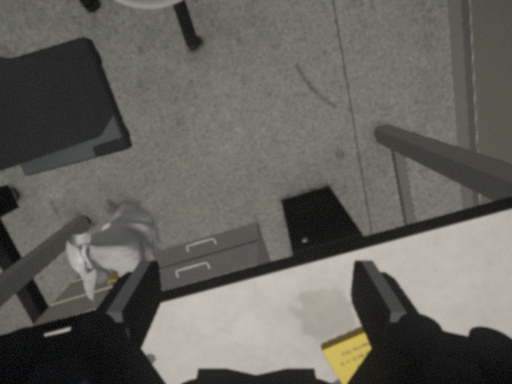

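```bash
cat >> h.py <<'E'
def f_(im): return 192/np.tan(np.radians(im['fovy'])/2)
def ray(im,u,v,s=None):
    f=f_(im); d=np.array([(u-im['cx'])/f,-(v-im['cy'])/f,-1.])
    if 'extrinsics' in im:
        E=im['extrinsics'];R=E[:3,:3].T;return -R@E[:3,3],R@d
    T=im['T_tool_cam'];R=s['eef_rot'];return s['ee_pos']+R@T[:3,3],R@(T[:3,:3]@d)
def onz(im,u,v,z,s=None):
    o,d=ray(im,u,v,s);return (o+d*(z-o[2])/d[2])
def tri(rs):
    A=0;b=0
    for o,d in rs:
        d=d/np.linalg.norm(d);P=np.eye(3)-np.outer(d,d);A=A+P;b=b+P@o
    p=np.linalg.solve(A,b); return p,[np.linalg.norm((np.eye(3)-np.outer(d,d)/(d@d))@(p-o)) for o,d in rs]
def proj(im,p,s=None):
    p=np.asarray(p,float)
    if 'extrinsics' in im: c=im['extrinsics'][:3,:3]@p+im['extrinsics'][:3,3]
    else:
        T=im['T_tool_cam'];c=T[:3,:3].T@(s['eef_rot'].T@(p-s['ee_pos'])-T[:3,3])
    f=f_(im);return np.array([im['cx']+f*c[0]/-c[2],im['cy']-f*c[1]/-c[2]])
E
python3 - <<'E'
from h import *
t=cv2.imread('pics/top0.png')[110:280,150:410]; cv2.imwrite('pics/top0c.png',cv2.resize(t,None,fx=3,fy=3,interpolation=cv2.INTER_CUBIC))
t=cv2.imread('pics/scene0.png')[140:340,150:380]; cv2.imwrite('pics/sc0c.png',cv2.resize(t,None,fx=3,fy=3,interpolation=cv2.INTER_CUBIC))
E
```

```text
(no output)
```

View pics/top0c.png

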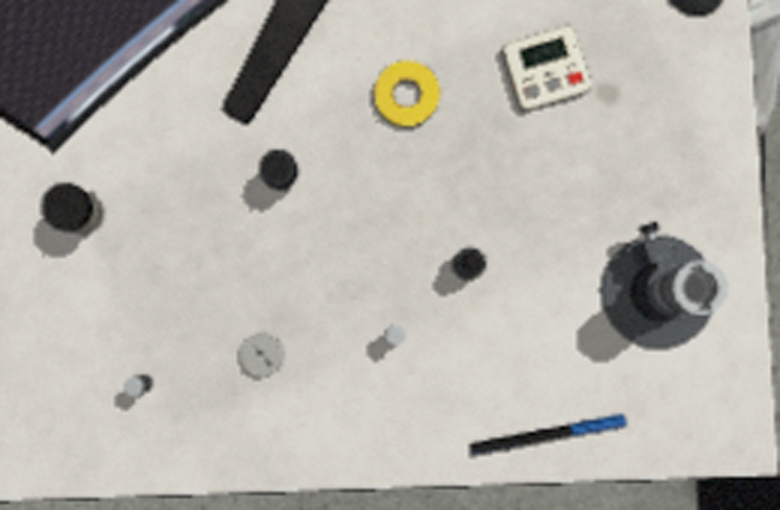

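View pics/sc0c.png

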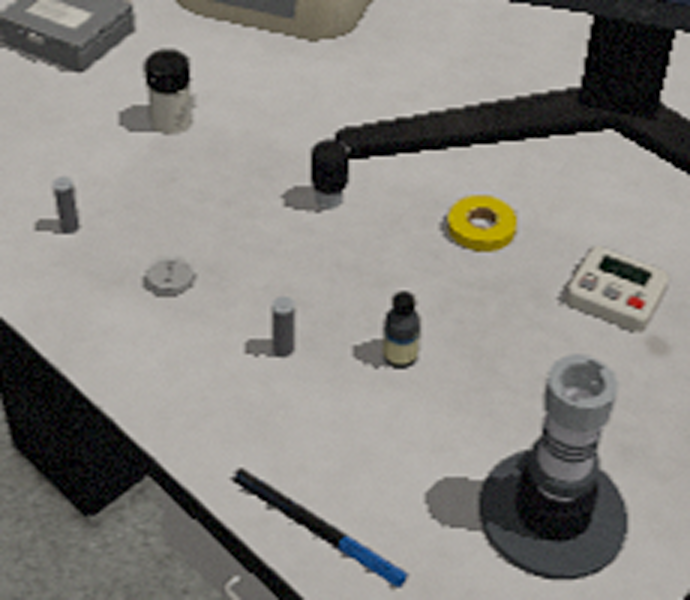

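```bash
cat > m.py <<'E'
from h import *
T=r.get_image('top');S=r.get_image('scene')
c=lambda p,o:(p[0]/3-1/3+o[0],p[1]/3-1/3+o[1])
P={'cellL':((134,386),(64,184),.05),'cellR':((395,336),(284,303),.05),'cap':((279,169),(328,150),.055),
'mouth':((699,287),(581,378),.135),'vial':((469,262),(403,300),.062),'dish':((261,356),(169,270),.011),'tape':((407,94),(483,218),.013),'can':((67,207),(167,63),.067)}
for k,(a,b,z) in P.items():
    a=c(a,(150,110));b=c(b,(150,140))
    p,e=tri([ray(T,*a),ray(S,*b)])
    print(k,onz(T,*a,z).round(4),onz(S,*b,z).round(4),p.round(4),np.round(e[0],4),'r',np.hypot(*p[:2]).round(3))
print('thumb',onz(T,*c((650,228),(150,110)),.05), 'foot',onz(T,*c((657,293),(150,110)),.01))
print('monitor corner',[onz(T,*c((53,150),(150,110)),z).round(3) for z in (.1,.2,.3)], onz(T,230,145,.02))
E
python3 m.py
```

```text
cellL [0.409  0.3706 0.05  ] [0.4084 0.3677 0.05  ] [0.4093 0.3707 0.0475] 0.0006 r 0.552
cellR [0.4511 0.159  0.05  ] [0.4528 0.1571 0.05  ] [0.452  0.1582 0.0497] 0.0013 r 0.479
cap [0.586  0.2539 0.055 ] [0.5864 0.2557 0.055 ] [0.5855 0.2541 0.0565] 0.0005 r 0.638
mouth [ 0.4898 -0.062   0.135 ] [ 0.4899 -0.0625  0.135 ] [ 0.49   -0.0622  0.1347] 0.0002 r 0.494
vial [0.5107 0.1003 0.062 ] [0.5089 0.0954 0.062 ] [0.5117 0.0992 0.0569] 0.001 r 0.521
dish [0.4329 0.2707 0.011 ] [0.4335 0.27   0.011 ] [0.4332 0.2705 0.0108] 0.0005 r 0.511
tape [0.6557 0.1485 0.013 ] [0.6558 0.1462 0.013 ] [0.6566 0.1479 0.0112] 0.0009 r 0.673
can [0.5532 0.4243 0.067 ] [0.5527 0.4231 0.067 ] [0.5534 0.4245 0.0659] 0.0002 r 0.697
thumb [ 0.53959428 -0.04650972  0.05      ] foot [ 0.48803772 -0.06102344  0.01      ]
monitor corner [array([0.595, 0.428, 0.1  ]), array([0.581, 0.402, 0.2  ]), array([0.567, 0.376, 0.3  ])] [0.64396175 0.28920085 0.02      ]
```

```bash
python3 - <<'E'
from h import *
T=r.get_image('top');S=r.get_image('scene')
print(tri([ray(T,168,158.5),ray(S,217,125)]))
o,d=ray(T,243,100);
for z in (.15,.2,.25,.3):print(z,onz(T,243,98,z),proj(S,onz(T,243,98,z)))
E
```

```text
(array([0.58830161, 0.41050656, 0.16393621]), [np.float64(0.0005242847298967591), np.float64(0.0005242847298969189)])
0.15 [0.7272287 0.2478896 0.15     ] [304.36625614 136.20554612]
0.2 [0.71251518 0.24429262 0.2       ] [303.05145055 120.77071467]
0.25 [0.69780165 0.24069564 0.25      ] [301.61511175 103.90917445]
0.3 [0.68308812 0.23709866 0.3       ] [300.03957243  85.41352459]
```

```bash
cat >> h.py <<'E'
def go(p,yaw=None):
    """delta cm in tool axes; yaw = desired tool-y angle deg (tool vertical)"""
    s=r.read_state();R=s['eef_rot']
    from scipy.spatial.transform import Rotation as Ro
    d=R.T@(np.array(p)-s['ee_pos'])*100
    y=np.degrees(np.arctan2(R[1,1],R[0,1])) if yaw is None else yaw
    a=np.radians(y);Y=np.array([np.cos(a),np.sin(a),0]);Z=np.array([0,0,-1.]);G=np.c_[np.cross(Y,Z),Y,Z]
    w=Ro.from_matrix(R.T@G).as_rotvec(degrees=True)
    print('shift',d.round(2),'turn',w.round(2),'len mm',(10*np.linalg.norm(d)).round(0),'t',s['time_s'],'F',s['force'].round(1),'w',s['grip_width'].round(4),'q6',s['joint_pos'][5].round(2))
E
python3 -c "
from h import *
go((.409,.370,.12))"
```

```text
Traceback (most recent call last):
  File "h.py", line 32, in go
    print('shift',d.round(2),'turn',w.round(2),'len mm',(10*np.linalg.norm(d)).round(0),'t',s['time_s'],'F',s['force'].round(1),'w',s['grip_width'].round(4),'q6',s['joint_pos'][5].round(2))
                                                                                                                                    ^^^^^^^^^^^^^^^^^^^^^
AttributeError: 'float' object has no attribute 'round'
```

```bash
sed -i "s/s\['grip_width'\].round(4)/round(s['grip_width'],4)/" h.py
python3 -c "
from h import *
go((.409,.370,.12))"
```

```text
shift [-30.21 -16.35  11.12] turn [-0.01 -0.   -0.  ] len mm 361.0 t 0.35 F [-0.3 -0.2  0.1] w 0.0853 q6 -0.11
```

Call:
{"name": "carry_out", "arguments": {
  "deltas": [
    [[-30.2, -16.35, 11.1], [0, 0, 0], 0.3],
    [[-30.2, -16.35, 11.1], [0, 0, 0], 0.3],
    [[-30.2, -16.35, 11.1], [0, 0, 0], 0.3],
    [[-30.2, -16.35, 11.1], [0, 0, 0], 0.3],
    [[-30.2, -16.35, 11.1], [0, 0, 0], 0.3],
    [[-30.2, -16.35, 11.1], [0, 0, 0], 0.3],
    [[-30.2, -16.35, 11.1], [0, 0, 0], 0.3],
    [[-30.2, -16.35, 11.1], [0, 0, 0], 0.3],
    [[-30.2, -16.35, 11.1], [0, 0, 0], 0.3],
    [[-30.2, -16.35, 11.1], [0, 0, 0], 0.3]
  ]
}}

```text
time_s: 1.18
ee_pos: [0.4117, 0.3668, 0.1187]
eef_rot: [[-0.966, 0.257, -0.001], [0.257, 0.966, -0.001], [0.001, -0.002, -1.0]]
force: [0.7, -1.0, -0.3]
grip_width: 0.056
```

```bash
python3 -c "
from h import *
s,im=snap('wrist','w1.png');print(s['ee_pos'],s['grip_width'],s['force'],s['time_s'],proj(im,(.409,.370,.05),s),proj(im,(.409,.370,0),s))"
```

```text
[0.41166039 0.36683429 0.11869176] 0.05601470087856375 [ 0.73092075 -1.04164334 -0.25148655] 1.1833 [259.25138495 207.76388344] [258.77469786 186.0281323 ]
```

View pics/w1.png

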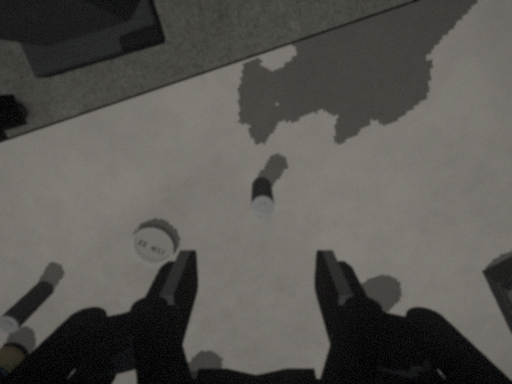

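```bash
python3 -c "
from h import *
s=r.read_state();im=r.get_image('wrist');print(s['ee_pos'],s['joint_velocities'].round(3))
g=im['pixels'].astype(float).mean(2)[170:225,240:285]
cv2.imwrite('pics/w1c.png',cv2.resize(im['pixels'][160:230,220:310],None,fx=8,fy=8))
print(onz(im,262.5,206,.05,s),onz(im,262.5,182,.0,s))
go((.409,.370,.12))"
```

```text
[0.41039623 0.36828246 0.11947261] [ 0.06  -0.024 -0.005  0.006  0.013  0.031]
[0.40736581 0.3738581  0.05      ] [0.40544997 0.37526093 0.        ]
shift [0.07 0.05 0.  ] turn [-0.02 -0.03 -0.  ] len mm 1.0 t 1.2833 F [-0.7 -0.4  0.3] w 0.0551 q6 -0.7
```

View pics/w1c.png

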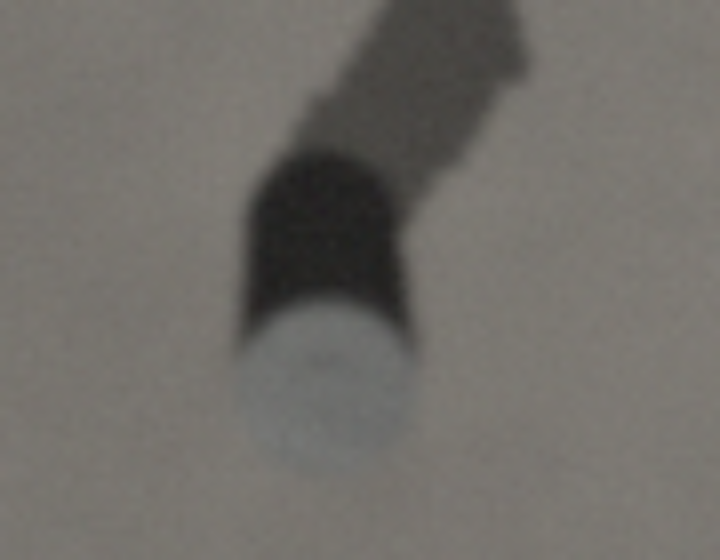

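```bash
python3 -c "
from h import *
s=r.read_state();im=r.get_image('wrist');
g=im['pixels'][160:230,220:310].astype(float)
cv2.imwrite('pics/w1d.png',cv2.resize(im['pixels'][160:230,220:310],None,fx=8,fy=8))
print(s['ee_pos'],onz(im,260.6,208.5,.05,s),onz(im,260,184,.0,s))
go((.409,.371,.026))"
```

```text
[0.40955205 0.36937336 0.12003447] [0.40818094 0.37324762 0.05      ] [0.40595255 0.3739834  0.        ]
shift [0.01 0.09 9.44] turn [ 0.   -0.01  0.  ] len mm 94.0 t 1.3333 F [0.  0.3 0. ] w 0.0555 q6 -0.7
```

View pics/w1d.png

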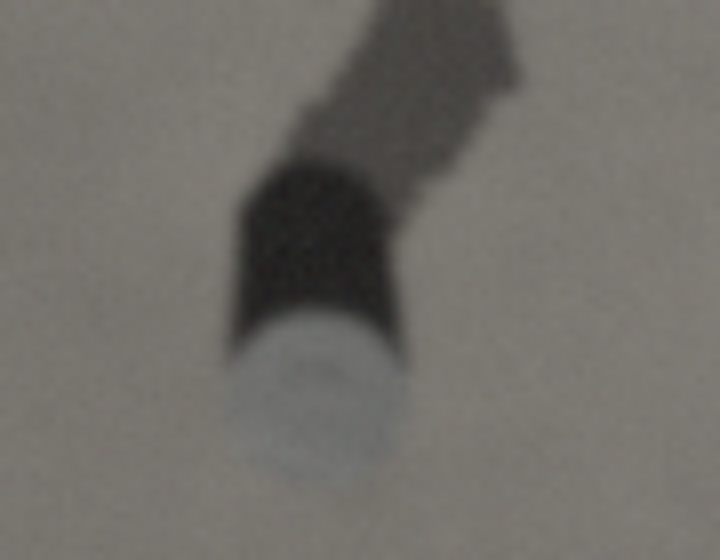

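Call:
{"name": "carry_out", "arguments": {
  "deltas": [
    [[0.1, 0.15, 3.5], [0, 0, 0], 0.0],
    [[0.1, 0.15, 7.0], [0, 0, 0], 0.0],
    [[0.1, 0.15, 9.4], [0, 0, 0], 0.0],
    [[0.1, 0.15, 9.4], [0, 0, 0], 0.0],
    [[0.1, 0.15, 9.4], [0, 0, 0], -1],
    [[0.1, 0.15, 9.4], [0, 0, 0], -1],
    [[0.1, 0.15, 9.4], [0, 0, 0], -1],
    [[0.1, 0.15, 9.4], [0, 0, 0], -1]
  ]
}}

```text
time_s: 2.0
ee_pos: [0.4088, 0.3725, 0.028]
eef_rot: [[-0.968, 0.253, 0.002], [0.253, 0.968, 0.002], [-0.002, 0.002, -1.0]]
force: [-0.3, 1.0, 4.3]
grip_width: 0.0138
```

```bash
python3 -c "
from h import *
s,im=snap('wrist','w2.png')
go((.409,.371,.026))"
```

```text
shift [-0.05 -0.14  0.2 ] turn [ 0.14  0.11 -0.  ] len mm 2.0 t 2.05 F [-1.1  1.2  8.2] w 0.0139 q6 -0.7
```

View pics/w2.png

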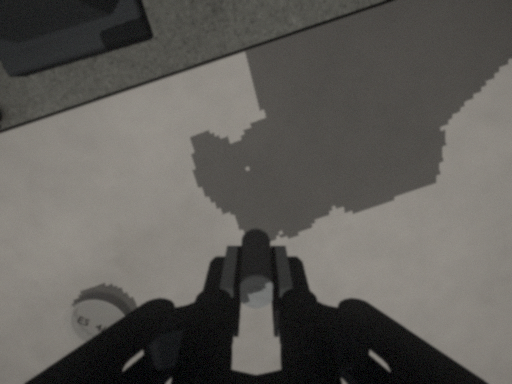

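Call:
{"name": "carry_out", "arguments": {
  "deltas": [
    [[0, 0, -4], [0, 0, 0], -1],
    [[0, 0, -8], [0, 0, 0], -1],
    [[0, 0, -12], [0, 0, 0], -1],
    [[0, 0, -16], [0, 0, 0], -1],
    [[0, 0, -17], [0, 0, 0], -1]
  ]
}}

```text
time_s: 2.47
ee_pos: [0.4097, 0.3728, 0.2031]
eef_rot: [[-0.967, 0.253, 0.008], [0.253, 0.967, 0.005], [-0.006, 0.007, -1.0]]
force: [-0.1, 0.2, 1.2]
grip_width: 0.0138
```

```bash
python3 -c "
from h import *
s,im=snap('wrist','w3.png')
snap('scene','s3.png')
x=cv2.imread('pics/w3.png')[200:384,150:360];y=cv2.imread('pics/s3.png')[80:240,80:263]
cv2.imwrite('pics/c3.png',np.hstack([cv2.resize(x,(400,350)),cv2.resize(y,(400,350))]))
go((.490,-.062,.2))"
```

```text
shift [-18.82 -39.97  -0.16] turn [ 0.27  0.23 -0.  ] len mm 442.0 t 2.5667 F [ 0.7  0.3 -0.9] w 0.0141 q6 -0.7
```

View pics/c3.png

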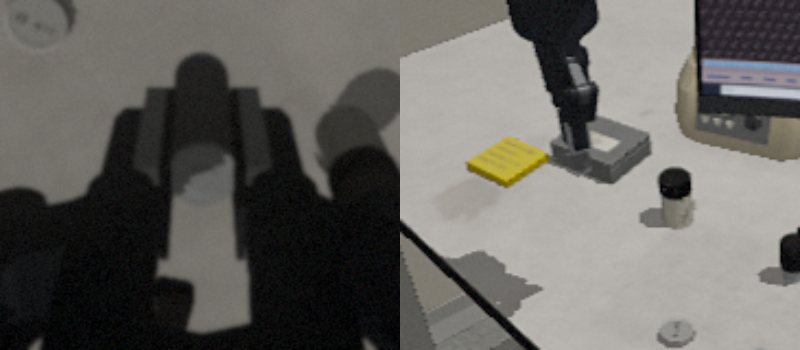

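Call:
{"name": "carry_out", "arguments": {
  "deltas": [
    [[-18.8, -40, -3.0], [0.25, 0.2, 0], -1],
    [[-18.8, -40, -3.0], [0.25, 0.2, 0], -1],
    [[-18.8, -40, -3.0], [0.25, 0.2, 0], -1],
    [[-18.8, -40, -3.0], [0.25, 0.2, 0], -1],
    [[-18.8, -40, -3.0], [0.25, 0.2, 0], -1],
    [[-18.8, -40, -3.0], [0.25, 0.2, 0], -1],
    [[-18.8, -40, -3.0], [0.25, 0.2, 0], -1],
    [[-18.8, -40, -3.0], [0.25, 0.2, 0], -1],
    [[-18.8, -40, -3.0], [0.25, 0.2, 0], -1],
    [[-18.8, -40, -3.0], [0.25, 0.2, 0], -1]
  ]
}}

```text
time_s: 3.4
ee_pos: [0.4836, -0.039, 0.2235]
eef_rot: [[-0.967, 0.253, -0.006], [0.253, 0.967, -0.003], [0.005, -0.004, -1.0]]
force: [1.7, 0.6, -0.2]
grip_width: 0.0139
```

Call:
{"name": "carry_out", "arguments": {
  "deltas": [
    [[0, -3, 0], [0, 0, 0], -1],
    [[0, -3, 0], [0, 0, 0], -1],
    [[0, -3, 0], [0, 0, 0], -1],
    [[0, -3, 0], [0, 0, 0], -1]
  ]
}}

```text
time_s: 3.73
ee_pos: [0.4762, -0.0656, 0.2238]
eef_rot: [[-0.967, 0.254, -0.006], [0.254, 0.967, -0.003], [0.005, -0.004, -1.0]]
force: [-0.2, 1.0, -0.4]
grip_width: 0.014
```

```bash
python3 -c "
from h import *
s,im=snap('wrist','w4.png')
print(s['ee_pos'],s['joint_velocities'].round(3),s['eef_rot'].round(3))
print(proj(im,(.49,-.062,.135),s))
go((.490,-.062,.2))"
```

```text
[ 0.47622203 -0.06563603  0.22382864] [ 0.026 -0.005 -0.006  0.001  0.003  0.001] [[-0.967  0.254 -0.006]
 [ 0.254  0.967 -0.003]
 [ 0.005 -0.004 -1.   ]]
[265.47053842 218.52777083]
shift [-1.25  0.66  2.39] turn [-0.24 -0.27 -0.  ] len mm 28.0 t 3.7833 F [ 0.2  1.5 -0.4] w 0.0139 q6 -1.58
```

View pics/w4.png

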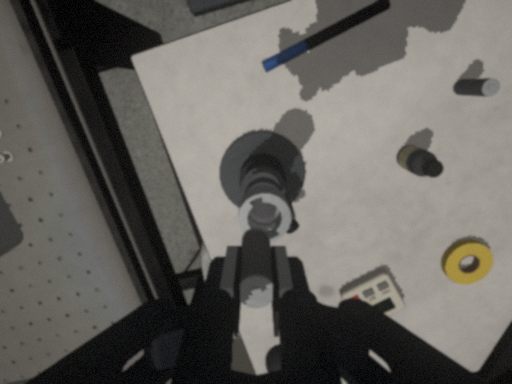

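```bash
python3 -c "
from h import *
x=cv2.imread('pics/w4.png')[180:250,225:305]
x=cv2.convertScaleAbs(x,alpha=1.5)
cv2.imwrite('pics/w4c.png',cv2.resize(x,None,fx=8,fy=8,interpolation=cv2.INTER_CUBIC))"
```

```text
(no output)
```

View pics/w4c.png

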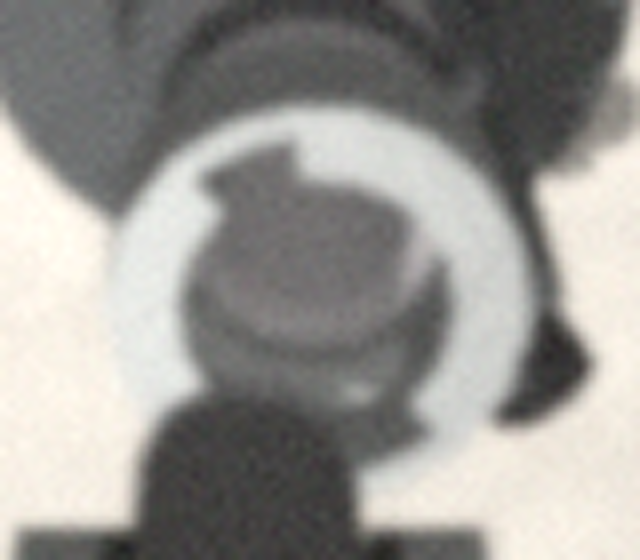

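```bash
cat > st.py <<'E'
from h import *
s=dict(ee_pos=np.array([ 0.47622203,-0.06563603,0.22382864]),eef_rot=np.array([[-0.967,.254,-.006],[.254,.967,-.003],[.005,-.004,-1.]]))
im=r.get_image('wrist')
q=lambda x,y:onz(im,225+x/8-.44,180+y/8-.44,.135,s)
c=q(321,302);print('c',c)
for k in [(113,302),(530,302),(321,103)]: print(np.linalg.norm(q(*k)-c))
a=q(248,160);b=q(393,450);d=a-b;print(a,b,(a+b)/2,np.linalg.norm(d),np.degrees(np.arctan2(d[1],d[0])))
for k in [(248,160),(393,450),(200,183),(295,138),(425,430)]:
  d=q(*k)-c;print(np.linalg.norm(d)*1e3,np.degrees(np.arctan2(d[1],d[0])))
# cell top
S=r.read_state();print('cell top rel tool',S['eef_rot'].T@(onz(im,256.8,292,S['ee_pos'][2]+.022,S)-S['ee_pos'])*1e3, S['ee_pos'])
E
python3 st.py
```

```text
c [ 0.4888915  -0.06236101  0.135     ]
0.01934797837515167
0.019427250711821577
0.01944323572112702
[ 0.47366452 -0.06538105  0.135     ] [ 0.50525344 -0.05947102  0.135     ] [ 0.48945898 -0.06242603  0.135     ] 0.03213702253739832 -169.4029371743316
15.52358032214391 -168.78184467313415
16.615206415609226 10.016777808995927
16.204496400036515 -151.05411935582075
16.28260507902853 174.14033429756822
16.372280009222344 22.665032538103034
cell top rel tool [ -0.0385772    0.62484737 -22.0031572 ] [ 0.476495   -0.06495183  0.22418483]
```

```bash
python3 -c "
from h import *
go((.489,-.0624,.137),75.3)"
```

```text
shift [-1.18  0.6   8.71] turn [-0.24 -0.25  0.11] len mm 88.0 t 3.8333 F [ 0.   0.2 -0.8] w 0.0137 q6 -1.58
```

Call:
{"name": "carry_out", "arguments": {
  "deltas": [
    [[-1.2, 0.6, 0.5], [-0.24, -0.25, 0], -1],
    [[-1.2, 0.6, 2], [-0.24, -0.25, 0], -1],
    [[-1.2, 0.6, 4], [-0.24, -0.25, 0], -1],
    [[-1.2, 0.6, 5], [-0.24, -0.25, 0], -1],
    [[-1.2, 0.6, 6], [-0.24, -0.25, 0], -1],
    [[-1.2, 0.6, 7.5], [-0.24, -0.25, 0], -1],
    [[-1.2, 0.6, 8.7], [-0.24, -0.25, 0], -1],
    [[-1.2, 0.6, 8.7], [-0.24, -0.25, 0], -1]
  ]
}}

```text
time_s: 4.5
ee_pos: [0.49, -0.0623, 0.1361]
eef_rot: [[-0.968, 0.252, -0.0], [0.252, 0.968, 0.0], [0.0, 0.0, -1.0]]
force: [0.1, 0.4, 0.2]
grip_width: 0.0134
```

```bash
python3 -c "
from h import *
s,im=snap('wrist','w5.png')
x=cv2.convertScaleAbs(im['pixels'][200:320,190:330],alpha=1.5)
cv2.imwrite('pics/w5c.png',cv2.resize(x,None,fx=5,fy=5,interpolation=cv2.INTER_CUBIC))
go((.489,-.0624,.137),75.3)"
```

```text
shift [ 0.09 -0.03 -0.04] turn [0.01 0.   0.13] len mm 1.0 t 4.55 F [ 0.1 -0.2 -0.2] w 0.0139 q6 -1.58
```

View pics/w5c.png

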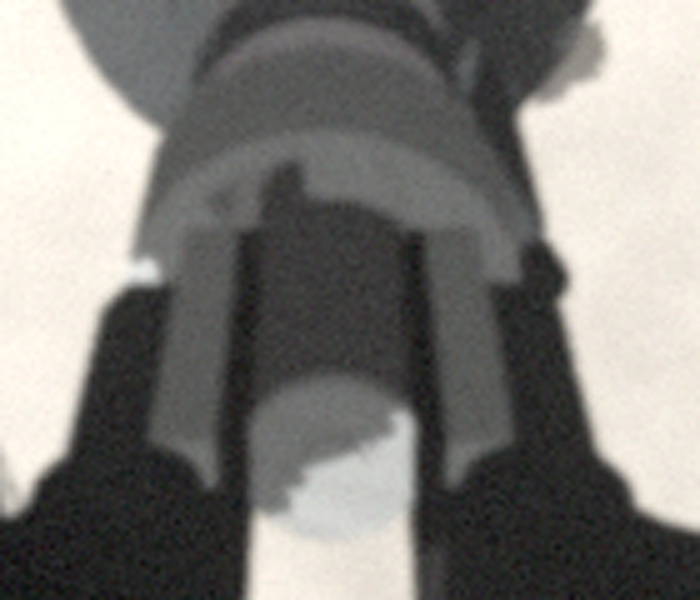

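Call:
{"name": "carry_out", "arguments": {
  "deltas": [
    [[0.05, 0, 0], [0, 0, 0], 0.0],
    [[0.05, 0, 0], [0, 0, 0], 0.0],
    [[0.05, 0, 0], [0, 0, 0], 0.0],
    [[0.05, 0, -3], [0, 0, 0], 0.0],
    [[0.05, 0, -7], [0, 0, 0], 0.0],
    [[0.05, 0, -9], [0, 0, 0], 0.0],
    [[0.05, 0, -9], [0, 0, 0], 0.0],
    [[0.05, 0, -9], [0, 0, 0], 0.0]
  ]
}}

```text
time_s: 5.22
ee_pos: [0.4891, -0.0633, 0.2285]
eef_rot: [[-0.967, 0.253, 0.003], [0.253, 0.967, -0.001], [-0.004, -0.0, -1.0]]
force: [-0.7, 0.2, -0.5]
grip_width: 0.0426
```

```bash
python3 -c "
from h import *
s,im=snap('wrist','w6.png')
print(proj(im,(.489,-.0624,.135),s),s['ee_pos'])
x=cv2.convertScaleAbs(im['pixels'][150:290,180:340],alpha=1.7)
cv2.imwrite('pics/w6c.png',cv2.resize(x,None,fx=5,fy=4.28,interpolation=cv2.INTER_CUBIC))
go((.4515,.1585,.12),75.3)"
```

```text
[256.68323585 199.32276985] [ 0.48909029 -0.06326355  0.22850306]
shift [ 9.21 20.51 10.73] turn [-0.    0.07  0.05] len mm 249.0 t 5.2667 F [-0.7  0.1 -1.2] w 0.043 q6 -1.58
```

View pics/w6c.png

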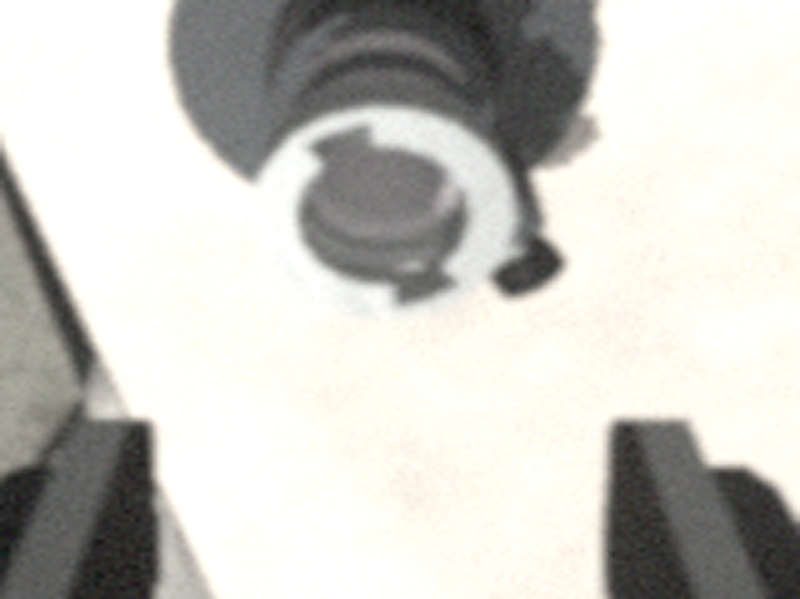

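Call:
{"name": "carry_out", "arguments": {
  "deltas": [
    [[9.2, 20.5, 10.7], [0, 0, 0], 0.1],
    [[9.2, 20.5, 10.7], [0, 0, 0], 0.1],
    [[9.2, 20.5, 10.7], [0, 0, 0], 0.1],
    [[9.2, 20.5, 10.7], [0, 0, 0], 0.1],
    [[9.2, 20.5, 10.7], [0, 0, 0], 0.1],
    [[9.2, 20.5, 10.7], [0, 0, 0], 0.1],
    [[9.2, 20.5, 10.7], [0, 0, 0], 0.1],
    [[9.2, 20.5, 10.7], [0, 0, 0], 0.1],
    [[9.2, 20.5, 10.7], [0, 0, 0], 0.1],
    [[9.2, 20.5, 10.7], [0, 0, 0], 0.1]
  ]
}}

```text
time_s: 6.1
ee_pos: [0.452, 0.1574, 0.1204]
eef_rot: [[-0.967, 0.254, 0.001], [0.254, 0.967, -0.0], [-0.001, -0.0, -1.0]]
force: [-1.6, -0.5, -0.6]
grip_width: 0.0469
```

```bash
python3 -c "
from h import *
s,im=snap('wrist','w7.png')
print(s['ee_pos'],s['joint_velocities'].round(3),proj(im,(.4515,.1585,.05),s))
x=cv2.convertScaleAbs(im['pixels'][160:260,200:320],alpha=1.3)
cv2.imwrite('pics/w7c.png',cv2.resize(x,None,fx=6,fy=6,interpolation=cv2.INTER_CUBIC))
go((.4515,.1585,.026),75.3)"
```

```text
[0.45195577 0.15742877 0.12037053] [-0.011 -0.009 -0.002  0.001  0.     0.002] [256.92912311 210.41323802]
shift [0.1  0.1  9.46] turn [-0.    0.06 -0.05] len mm 95.0 t 6.15 F [ 0.7 -0.5  0.8] w 0.0466 q6 -1.12
```

View pics/w7c.png

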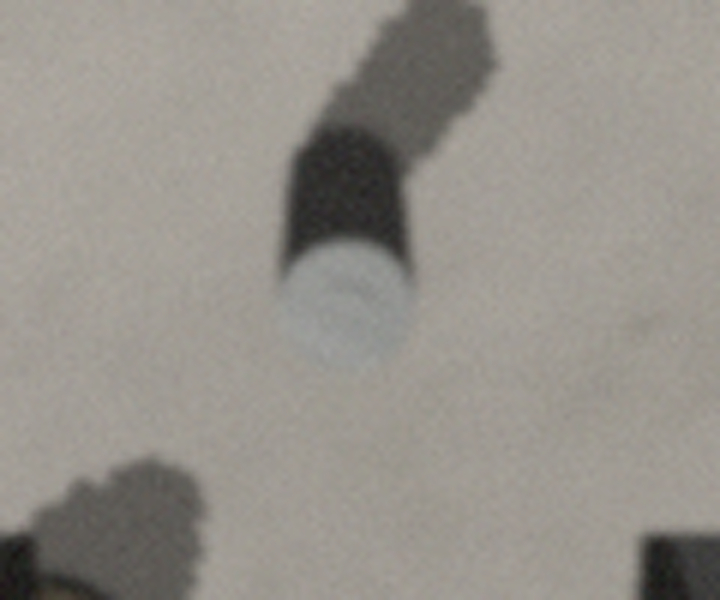

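Call:
{"name": "carry_out", "arguments": {
  "deltas": [
    [[0.1, 0.12, 3.5], [0, 0, 0], 0.0],
    [[0.1, 0.12, 7.0], [0, 0, 0], 0.0],
    [[0.1, 0.12, 9.4], [0, 0, 0], 0.0],
    [[0.1, 0.12, 9.4], [0, 0, 0], 0.0],
    [[0.1, 0.12, 9.4], [0, 0, 0], -1],
    [[0.1, 0.12, 9.4], [0, 0, 0], -1],
    [[0.1, 0.12, 9.4], [0, 0, 0], -1],
    [[0.1, 0.12, 9.4], [0, 0, 0], -1],
    [[0.1, 0.12, 5.4], [0, 0, 0], -1],
    [[0.1, 0.12, 1.4], [0, 0, 0], -1]
  ]
}}

```text
time_s: 6.98
ee_pos: [0.4502, 0.1594, 0.1067]
eef_rot: [[-0.967, 0.253, -0.003], [0.253, 0.967, -0.001], [0.003, -0.002, -1.0]]
force: [0.8, 0.3, 0.2]
grip_width: 0.0137
```

```bash
python3 -c "
from h import *
go((.489,-.0624,.205),75.3)"
```

```text
shift [ -9.34 -20.5   -9.82] turn [-0.11 -0.16  0.04] len mm 246.0 t 6.9833 F [0.8 0.3 0.2] w 0.0137 q6 -1.11
```

Call:
{"name": "carry_out", "arguments": {
  "deltas": [
    [[-1, -1, -4], [0, 0, 0], -1],
    [[-3, -4, -7], [0, 0, 0], -1],
    [[-9.3, -20.5, -9.8], [-0.1, -0.15, 0], -1],
    [[-9.3, -20.5, -9.8], [-0.1, -0.15, 0], -1],
    [[-9.3, -20.5, -9.8], [-0.1, -0.15, 0], -1],
    [[-9.3, -20.5, -9.8], [-0.1, -0.15, 0], -1],
    [[-9.3, -20.5, -9.8], [-0.1, -0.15, 0], -1],
    [[-9.3, -20.5, -9.8], [-0.1, -0.15, 0], -1],
    [[-9.3, -20.5, -9.8], [-0.1, -0.15, 0], -1],
    [[-9.3, -20.5, -9.8], [-0.1, -0.15, 0], -1]
  ]
}}

```text
time_s: 7.82
ee_pos: [0.4888, -0.0617, 0.205]
eef_rot: [[-0.967, 0.253, 0.004], [0.253, 0.967, 0.001], [-0.004, 0.002, -1.0]]
force: [-0.2, 0.6, -0.4]
grip_width: 0.0138
```

```bash
python3 -c "
from h import *
s,im=snap('wrist','w8.png')
print(s['ee_pos'],s['joint_velocities'].round(3),proj(im,(.489,-.0624,.135),s))
x=cv2.convertScaleAbs(im['pixels'][180:330,170:340],alpha=1.3)
cv2.imwrite('pics/w8c.png',cv2.resize(x,None,fx=4,fy=4,interpolation=cv2.INTER_CUBIC))
go((.489,-.0624,.137),75.3)"
```

```text
[ 0.48879219 -0.06165764  0.20502637] [ 0.02   0.006  0.006  0.    -0.002 -0.001] [254.38783822 211.79224681]
shift [-0.02 -0.12  6.78] turn [0.1  0.21 0.09] len mm 68.0 t 7.8667 F [ 0.3  1.  -0.5] w 0.0137 q6 -1.58
```

View pics/w8c.png

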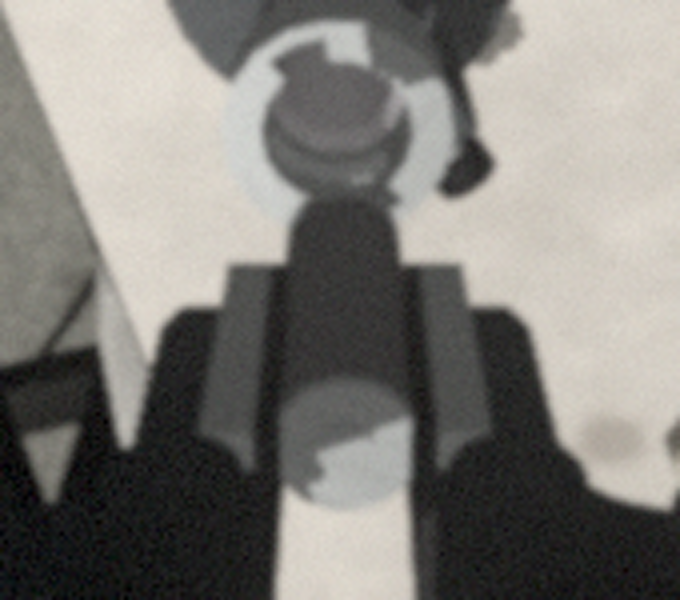

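Call:
{"name": "carry_out", "arguments": {
  "deltas": [
    [[0, -0.1, 2], [0.1, 0.2, 0], -1],
    [[0, -0.1, 3.5], [0.1, 0.2, 0], -1],
    [[0, -0.1, 5], [0.1, 0.2, 0], -1],
    [[0, -0.1, 6.8], [0.1, 0.2, 0], -1],
    [[0, -0.1, 6.8], [0.1, 0.2, 0], -1],
    [[0, -0.1, 6.8], [0.1, 0.2, 0], -1]
  ]
}}

```text
time_s: 8.37
ee_pos: [0.489, -0.0618, 0.1363]
eef_rot: [[-0.968, 0.251, -0.001], [0.251, 0.968, 0.0], [0.001, 0.0, -1.0]]
force: [0.2, 0.7, 0.2]
grip_width: 0.014
```

```bash
python3 -c "
from h import *
s,im=snap('wrist','w9.png')
x=cv2.convertScaleAbs(im['pixels'][200:320,190:330],alpha=1.5)
cv2.imwrite('pics/w9c.png',cv2.resize(x,None,fx=5,fy=5,interpolation=cv2.INTER_CUBIC))
go((.489,-.0624,.137),75.3)"
```

```text
shift [-0.01 -0.05 -0.05] turn [-0.   -0.03  0.15] len mm 1.0 t 8.4167 F [ 0.6 -0.5 -0.3] w 0.0136 q6 -1.58
```

View pics/w9c.png

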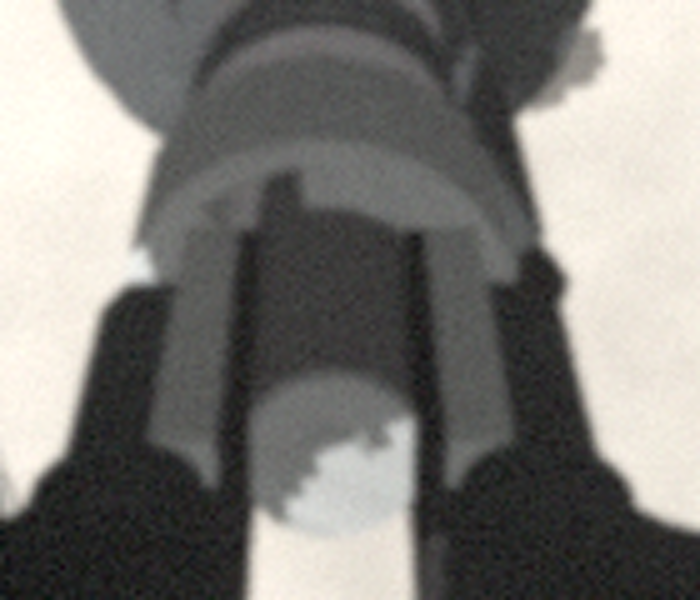

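Same as before; release and rise.

Call:
{"name": "carry_out", "arguments": {
  "deltas": [
    [[0, 0, 0], [0, 0, 0], 0.0],
    [[0, 0, 0], [0, 0, 0], 0.0],
    [[0, 0, 0], [0, 0, 0], 0.0],
    [[0, 0, -3], [0, 0, 0], 0.1],
    [[0, 0, -7], [0, 0, 0], 0.2],
    [[0, 0, -8], [0, 0, 0], 0.3],
    [[0, 0, -8], [0, 0, 0], 0.3],
    [[0, 0, -8], [0, 0, 0], 0.3],
    [[0, 0, -8], [0, 0, 0], 0.3]
  ]
}}

```text
time_s: 9.17
ee_pos: [0.4886, -0.0629, 0.2157]
eef_rot: [[-0.967, 0.253, -0.001], [0.253, 0.967, 0.0], [0.001, -0.0, -1.0]]
force: [0.7, -0.1, -0.3]
grip_width: 0.0554
```

```bash
python3 -c "
from h import *
s,im=snap('wrist','w10.png')
print(proj(im,(.489,-.0624,.135),s),s['ee_pos'],s['eef_rot'].round(4).tolist())
x=im['pixels'][165:245,205:305]
cv2.imwrite('pics/w10c.png',cv2.resize(x,None,fx=7,fy=7,interpolation=cv2.INTER_CUBIC))
go((.586,.2545,.15),75.3)"
```

```text
[256.39993095 206.6081158 ] [ 0.48862972 -0.06290994  0.21566602] [[-0.9675, 0.253, -0.0014], [0.253, 0.9675, 0.0003], [0.0014, -0.0001, -1.0]]
shift [-1.4  33.17  6.54] turn [-0.   -0.11  0.04] len mm 338.0 t 9.2167 F [-0.3  0.2 -0.9] w 0.0552 q6 -1.58
```

View pics/w10c.png

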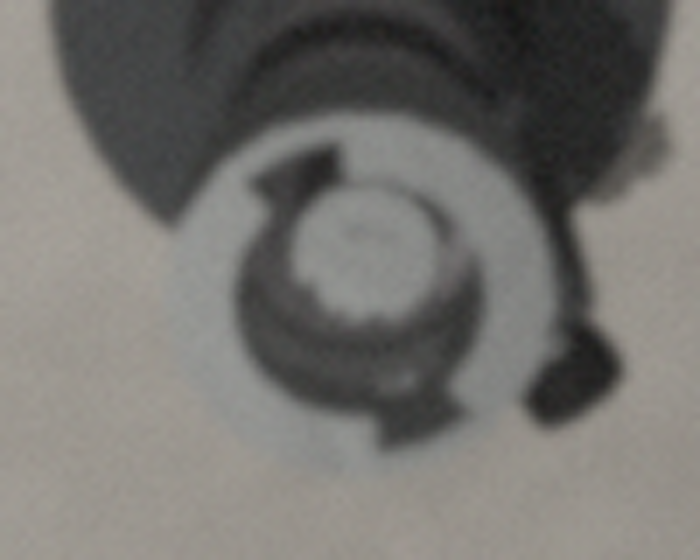

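```bash
python3 -c "
from h import *
im=r.get_image('wrist')
s=dict(ee_pos=np.array([ 0.48862972,-0.06290994,0.21566602]),eef_rot=np.array([[-0.9675, 0.253, -0.0014], [0.253, 0.9675, 0.0003], [0.0014, -0.0001, -1.0]]))
q=lambda x,y:onz(im,205+x/7-.43,165+y/7-.43,.135,s)
c=q(362,293);print(c)
P=[q(*k) for k in [(248,183),(338,147),(468,410),(380,450)]]
for p in P:
  d=p-c;print(np.linalg.norm(d)*1e3,np.degrees(np.arctan2(d[1],d[0])))
d=(P[2]+P[3]-P[0]-P[1]);print(np.degrees(np.arctan2(d[1],d[0])),np.mean(P,0))
"
```

```text
[ 0.48884261 -0.06244345  0.135     ]
16.33994805322061 -150.45031996188115
15.656777973874846 174.1452933382082
16.90063470861667 25.719567959169048
17.486459010859885 -8.48041087879105
10.204827104274099 [ 0.48952557 -0.06286991  0.135     ]
```

```bash
python3 -c "
from h import *
go((.557,.108,.09),75.3)"
```

```text
shift [-2.31 18.27 12.54] turn [-0.   -0.12  0.04] len mm 223.0 t 9.2667 F [ 0.4 -0.6 -0.2] w 0.0555 q6 -1.58
```

Call:
{"name": "carry_out", "arguments": {
  "deltas": [
    [[-1, 8, 1], [0, 0, 0], 0.3],
    [[-1.5, 10, 2], [0, 0, 0], 0.3],
    [[-2.3, 18.3, 12.5], [0, 0, 0], 0.3],
    [[-2.3, 18.3, 12.5], [0, 0, 0], 0.3],
    [[-2.3, 18.3, 12.5], [0, 0, 0], 0.3],
    [[-2.3, 18.3, 12.5], [0, 0, 0], 0.3],
    [[-2.3, 18.3, 12.5], [0, 0, 0], 0.3],
    [[-2.3, 18.3, 12.5], [0, 0, 0], 0.3],
    [[-2.3, 18.3, 12.5], [0, 0, 0], 0.3]
  ]
}}

```text
time_s: 10.02
ee_pos: [0.5575, 0.1076, 0.0916]
eef_rot: [[-0.967, 0.253, -0.001], [0.253, 0.967, -0.0], [0.001, -0.0, -1.0]]
force: [-0.1, 0.7, 0.5]
grip_width: 0.0556
```

```bash
python3 -c "
from h import *
s,im=snap('wrist','w11.png')
print(s['ee_pos'],s['eef_rot'].round(4).tolist())
p=proj(im,(.586,.2545,.025),s);print(p)
x,y=p.astype(int)
x=max(45,min(466,x));y=max(45,y)
z=cv2.convertScaleAbs(im['pixels'][y-45:y+45,x-45:x+45],alpha=1.6);print(x-45,y-45)
cv2.imwrite('pics/w11c.png',cv2.resize(z,None,fx=6.6,fy=6.6,interpolation=cv2.INTER_CUBIC))
"
```

```text
[0.55751285 0.10762564 0.09162444] [[-0.9675, 0.253, -0.0006], [0.253, 0.9675, -0.0003], [0.0005, -0.0004, -1.0]]
[481.49953435 200.14915018]
421 155
```

View pics/w11c.png

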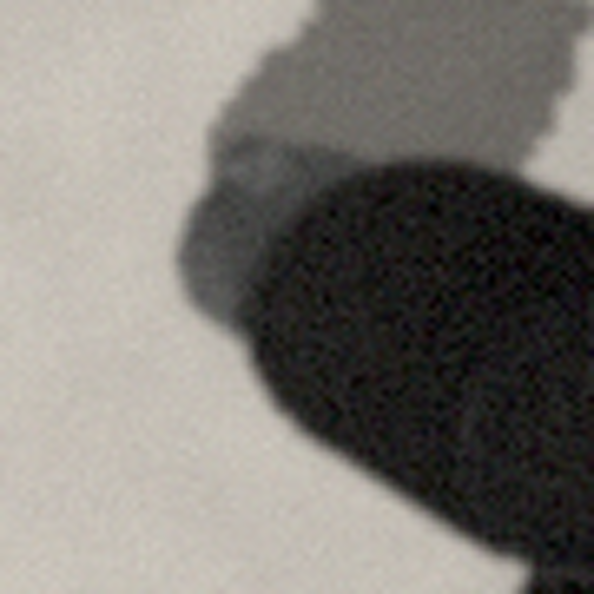

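View pics/w11.png

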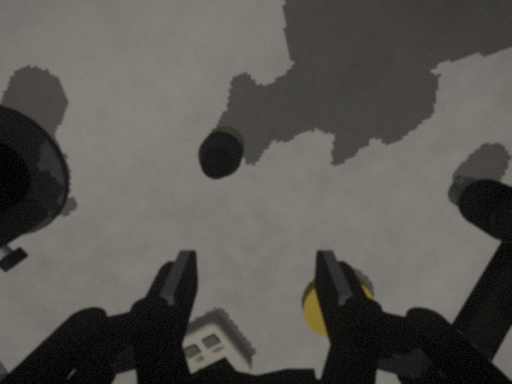

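```bash
python3 -c "
from h import *
x=cv2.imread('pics/w11.png')[168:214,442:492].astype(float)
x=cv2.GaussianBlur(x,(0,0),.5)
x=np.clip((x-15)*3.5,0,255).astype(np.uint8)
cv2.imwrite('pics/w11d.png',cv2.resize(x,None,fx=12,fy=12,interpolation=cv2.INTER_CUBIC))
"
```

```text
(no output)
```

View pics/w11d.png

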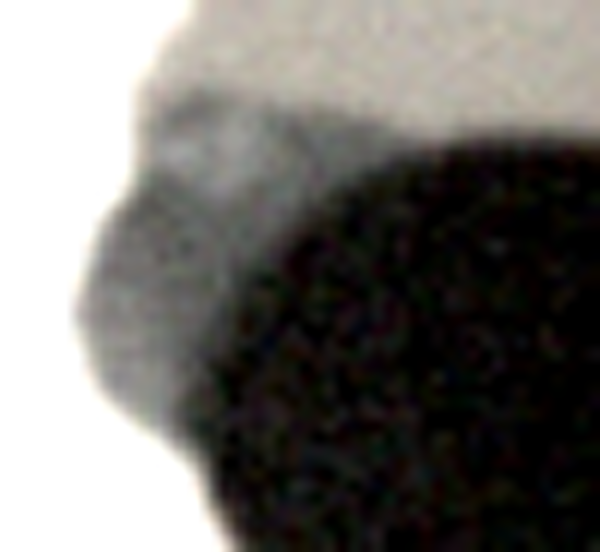

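```bash
python3 -c "
from h import *
im=r.get_image('wrist')
s=dict(ee_pos=np.array([0.55751285, 0.10762564, 0.09162444]),eef_rot=np.array([[-0.9675, 0.253, -0.0006], [0.253, 0.9675, -0.0003], [0.0005, -0.0004, -1.0]]))
c=np.array([.586,.2545])
for n,u,z in [('bright',(210,150),.01),('tipcorner',(150,110),.008),('cornerL',(145,130),.008),('cornerR',(190,95),.008),('nosebottomL',(80,310),.0)]:
  p=onz(im,442+u[0]/12-.46,168+u[1]/12-.46,z,s)[:2]-c;print(n,p*1e3,np.hypot(*p)*1e3,np.degrees(np.arctan2(p[1],p[0])))
"
```

```text
bright [-11.23576944  -5.39736792] 12.464914578406539 -154.34159562107598
tipcorner [-13.70253037  -7.54166523] 15.64084566447175 -151.17227945228277
cornerL [-12.55038035  -7.90824547] 14.83416304294325 -147.784151221194
cornerR [-14.03232264  -5.22995396] 14.975262841780863 -159.5591907216005
nosebottomL [ 1.470913   -8.39830167] 8.526139574253662 -80.06574359355805
```

```bash
python3 -c "
from h import *
go((.586,.2545,.13),75.3)"
```

```text
shift [ 1.02 14.96 -3.74] turn [ 0.01  0.07 -0.02] len mm 155.0 t 10.1167 F [ 0.2  0.  -0.3] w 0.0558 q6 -1.24
```

Call:
{"name": "carry_out", "arguments": {
  "deltas": [
    [[0, 2, -3], [0, 0, 0], 0.3],
    [[1, 15, -3.7], [0, 0, 0], 0.3],
    [[1, 15, -3.7], [0, 0, 0], 0.3],
    [[1, 15, -3.7], [0, 0, 0], 0.3],
    [[1, 15, -3.7], [0, 0, 0], 0.3],
    [[1, 15, -3.7], [0, 0, 0], 0.3],
    [[1, 15, -3.7], [0, 0, 0], 0.3],
    [[1, 15, -3.7], [0, 0, 0], 0.3]
  ]
}}

```text
time_s: 10.78
ee_pos: [0.5859, 0.2541, 0.1289]
eef_rot: [[-0.967, 0.254, 0.0], [0.254, 0.967, -0.0], [-0.0, -0.0, -1.0]]
force: [1.0, -0.2, -0.0]
grip_width: 0.0558
```

```bash
python3 -c "
from h import *
s,im=snap('wrist','w12.png')
print(s['ee_pos'],s['joint_velocities'].round(3),s['eef_rot'].round(4).tolist())
p=proj(im,(.586,.2545,.055),s);print(p)
x=cv2.imread('pics/w12.png')[150:250,200:320].astype(float)
x=np.clip((x-10)*3,0,255).astype(np.uint8)
cv2.imwrite('pics/w12c.png',cv2.resize(x,None,fx=6,fy=6,interpolation=cv2.INTER_CUBIC))
go((.586,.2545,.024),75.3)
"
```

```text
[0.58590607 0.25413439 0.12894591] [-0.008  0.003  0.001 -0.001 -0.002  0.002] [[-0.9671, 0.2544, 0.0], [0.2544, 0.9671, -0.0003], [-0.0001, -0.0003, -1.0]]
[256.13217035 209.55607484]
shift [1.000e-02 4.000e-02 1.049e+01] turn [-0.01  0.   -0.06] len mm 105.0 t 10.8333 F [-0.9  0.8 -0.5] w 0.0556 q6 -1.01
```

View pics/w12c.png

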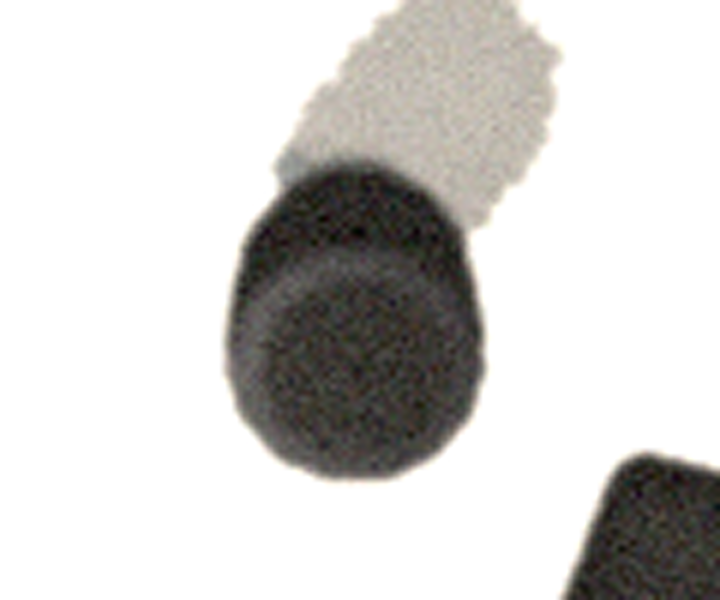

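```bash
python3 -c "
from h import *
im=r.get_image('wrist')
s=dict(ee_pos=np.array([0.58590607,0.25413439,0.12894591]),eef_rot=np.array([[-0.9671,.2544,0],[.2544,.9671,-.0003],[-.0001,-.0003,-1]]))
q=lambda x,y,z:onz(im,200+x/6-.42,150+y/6-.42,z,s)
c=q(356,363,.055);print(c, np.linalg.norm(q(226,363,.055)-c),np.linalg.norm(q(486,363,.055)-c))
for c in (c[:2],np.array([.5862,.2555])):
  for u,z in [((287,168),.008),((274,165),.008),((293,150),.008)]:
    p=q(*u,z)[:2]-c;print(p*1e3,np.hypot(*p)*1e3,np.degrees(np.arctan2(p[1],p[0])))
"
```

```text
[0.58686267 0.25625891 0.055     ] 0.014978340631570445 0.014977257560183853
[-12.11745275  -6.13619893] 13.582547571366348 -153.1426438980809
[-12.9729328   -7.73196678] 15.102327496187929 -149.20473579242187
[-14.34955642  -4.68889819] 15.096209313832174 -161.90454480067459
[-11.45478201  -5.37728988] 12.654140722240637 -154.85293764304174
[-12.31026206  -6.97305774] 14.148006438126663 -150.47093317419572
[-13.68688568  -3.92998915] 14.239931678156264 -163.97935468908335
```

Call:
{"name": "carry_out", "arguments": {
  "deltas": [
    [[0, 0.2, 3.5], [0, 0, 0], 0.3],
    [[0, 0.2, 7.0], [0, 0, 0], 0.3],
    [[0, 0.2, 10.5], [0, 0, 0], 0.3],
    [[0, 0.2, 10.5], [0, 0, 0], 0.3],
    [[0, 0.2, 10.5], [0, 0, 0], -1],
    [[0, 0.2, 10.5], [0, 0, 0], -1],
    [[0, 0.2, 10.5], [0, 0, 0], -1],
    [[0, 0.2, 10.5], [0, 0, 0], -1]
  ]
}}

```text
time_s: 11.55
ee_pos: [0.5873, 0.2579, 0.0257]
eef_rot: [[-0.967, 0.253, 0.003], [0.253, 0.967, 0.001], [-0.003, 0.002, -1.0]]
force: [1.3, 0.1, -0.6]
grip_width: 0.0294
```

```bash
python3 -c "
from h import *
s,im=snap('wrist','w13.png')
print(s['ee_pos'],s['eef_rot'].round(4).tolist())
go((.5866,.256,.25),75.3)
"
```

```text
[0.58734129 0.25785355 0.0256752 ] [[-0.9674, 0.2532, 0.0029], [0.2532, 0.9674, 0.0009], [-0.0026, 0.0016, -1.0]]
shift [ -0.04  -0.17 -22.45] turn [0.08 0.15 0.04] len mm 224.0 t 11.6 F [ 0.6 -2.   6.2] w 0.0293 q6 -1.0
```

View pics/w13.png

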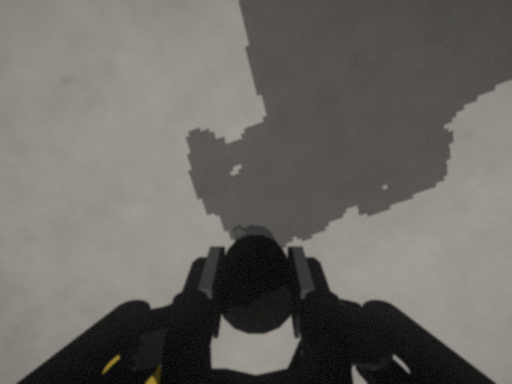

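Call:
{"name": "carry_out", "arguments": {
  "deltas": [
    [[0, -0.1, -4], [0, 0, 0], -1],
    [[0, -0.1, -8], [0, 0, 0], -1],
    [[0, -0.1, -12], [0, 0, 0], -1],
    [[0, -0.1, -16], [0, 0, 0], -1],
    [[0, -0.1, -18], [0.1, 0.15, 0], -1],
    [[0, -0.1, -18], [0.1, 0.15, 0], -1]
  ]
}}

```text
time_s: 12.1
ee_pos: [0.5878, 0.2574, 0.2101]
eef_rot: [[-0.968, 0.253, 0.006], [0.253, 0.968, 0.002], [-0.006, 0.003, -1.0]]
force: [-0.1, 0.7, -1.5]
grip_width: 0.0292
```

```bash
python3 -c "
from h import *
s,im=snap('wrist','w14.png')
print(s['ee_pos'],s['eef_rot'].round(4).tolist())
x=im['pixels'][210:345,180:330].astype(float)
x=np.clip((x-10)*2.5,0,255).astype(np.uint8)
cv2.imwrite('pics/w14c.png',cv2.resize(x,None,fx=4.4,fy=4.4,interpolation=cv2.INTER_CUBIC))
go((.489,-.0625,.20),59)
"
```

```text
[0.58775441 0.25737827 0.2101408 ] [[-0.9675, 0.2528, 0.0062], [0.2528, 0.9675, 0.0018], [-0.0055, 0.0033, -1.0]]
shift [  1.39 -33.39   0.66] turn [ 0.09  0.12 16.35] len mm 334.0 t 12.15 F [-0.4  0.2 -1.6] w 0.0296 q6 -1.01
```

View pics/w14c.png

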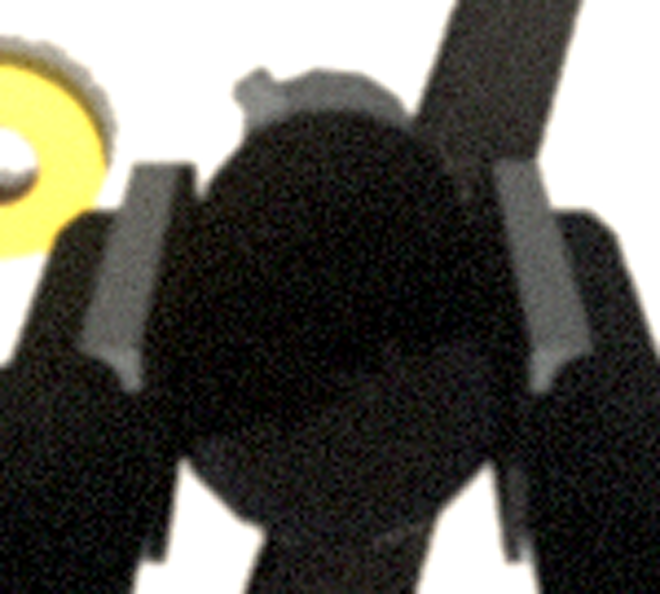

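```bash
python3 -c "
from h import *
im=r.get_image('wrist')
s=dict(ee_pos=np.zeros(3),eef_rot=np.eye(3))
q=lambda x,y,z:onz(im,180+x/4.4-.39,210+y/4.4-.39,z,s)*1e3
for n,u,z in [('noseedge',(330,68),.023),('tipL',(236,92),.017),('tipR',(263,70),.017),('noseR',(412,120),.02),('knobtopL',(185,460),-.03),('knobtopR',(490,460),-.03),('knobtopB',(320,545),-.03)]:
  print(n,q(*u,z))
"
```

```text
noseedge [10.73241638 -0.45446391 23.        ]
tipL [ 10.27863151 -11.54087559  17.        ]
tipR [13.10962663 -8.30651247 17.        ]
noseR [ 5.19740081  9.49038886 20.        ]
knobtopL [ -4.89530685 -13.49972511 -30.        ]
knobtopR [ -4.88265695  14.32493058 -30.        ]
knobtopB [-14.39521158  -1.21265893 -30.        ]
```

Call:
{"name": "carry_out", "arguments": {
  "deltas": [
    [[1.4, -33.4, 1.5], [0.1, 0.1, 15.3], -1],
    [[1.4, -33.4, 1.5], [0.1, 0.1, 15.3], -1],
    [[1.4, -33.4, 1.5], [0.1, 0.1, 15.3], -1],
    [[1.4, -33.4, 1.5], [0.1, 0.1, 15.3], -1],
    [[1.4, -33.4, 1.5], [0.1, 0.1, 15.3], -1],
    [[1.4, -33.4, 1.5], [0.1, 0.1, 15.3], -1],
    [[1.4, -33.4, 1.5], [0.1, 0.1, 15.3], -1],
    [[1.4, -33.4, 1.5], [0.1, 0.1, 15.3], -1],
    [[1.4, -33.4, 1.5], [0.1, 0.1, 15.3], -1],
    [[1.4, -33.4, 1.5], [0.1, 0.1, 15.3], -1]
  ]
}}

```text
time_s: 13.03
ee_pos: [0.4871, -0.0645, 0.1882]
eef_rot: [[-0.864, 0.503, -0.007], [0.503, 0.864, -0.001], [0.006, -0.005, -1.0]]
force: [0.3, -0.2, 0.1]
grip_width: 0.0292
```

Call:
{"name": "carry_out", "arguments": {
  "deltas": [
    [[0, 0, 0], [0, 0, 0], -1],
    [[0, 0, 0], [0, 0, 0], -1]
  ]
}}

```text
time_s: 13.2
ee_pos: [0.4882, -0.0618, 0.1887]
eef_rot: [[-0.867, 0.498, -0.006], [0.498, 0.867, -0.002], [0.004, -0.005, -1.0]]
force: [-0.4, -0.2, -0.6]
grip_width: 0.0293
```

```bash
python3 -c "
from h import *
s,im=snap('wrist','w15.png')
print(s['ee_pos'],s['eef_rot'].round(4).tolist(),s['joint_velocities'].round(3),proj(im,(.489,-.0625,.135),s))
x=im['pixels'][180:345,180:340].astype(float)
x=np.clip((x-10)*2,0,255).astype(np.uint8)
cv2.imwrite('pics/w15c.png',cv2.resize(x,None,fx=3.6,fy=3.6,interpolation=cv2.INTER_CUBIC))
go((.489,-.0625,.17),60)
"
```

```text
[ 0.48816898 -0.06184371  0.18868947] [[-0.8669, 0.4984, -0.0061], [0.4984, 0.8669, -0.0017], [0.0045, -0.0045, -1.0]] [ 0.012 -0.004 -0.005 -0.001  0.001 -0.004] [256.08952269 222.96130466]
shift [-0.12 -0.03  1.88] turn [-0.26 -0.24  0.15] len mm 19.0 t 13.25 F [ 0.5  0.1 -0.8] w 0.0298 q6 -1.31
```

View pics/w15c.png

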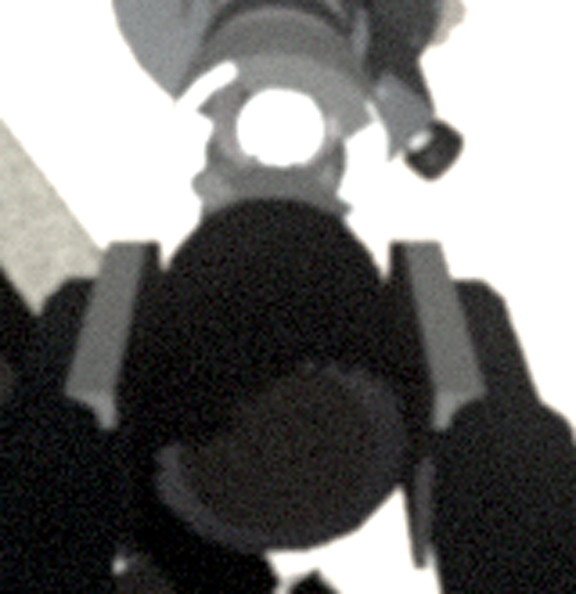

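Call:
{"name": "carry_out", "arguments": {
  "deltas": [
    [[-0.1, 0, 1.0], [-0.25, -0.25, 0.1], -1],
    [[-0.1, 0, 1.9], [-0.25, -0.25, 0.1], -1],
    [[-0.1, 0, 2.4], [-0.25, -0.25, 0.1], -1],
    [[-0.1, 0, 2.8], [-0.25, -0.25, 0.1], -1],
    [[-0.1, 0, 3.1], [-0.25, -0.25, 0.1], -1],
    [[-0.1, 0, 3.1], [-0.25, -0.25, 0.1], -1]
  ]
}}

```text
time_s: 13.75
ee_pos: [0.4887, -0.0631, 0.1576]
eef_rot: [[-0.866, 0.501, -0.0], [0.501, 0.866, -0.0], [0.0, -0.0, -1.0]]
force: [0.5, 0.7, -1.3]
grip_width: 0.0296
```

```bash
python3 -c "
from h import *
s,im=snap('wrist','w16.png')
x=im['pixels'][190:330,180:330].astype(float)
x=np.clip((x-10)*2.5,0,255).astype(np.uint8)
cv2.imwrite('pics/w16c.png',cv2.resize(x,None,fx=4.2,fy=4.2,interpolation=cv2.INTER_CUBIC))
go((.489,-.0625,.154),60)
"
```

```text
shift [0.02 0.07 0.4 ] turn [-0.    0.02 -0.05] len mm 4.0 t 13.8 F [ 0.5  0.6 -1. ] w 0.0295 q6 -1.31
```

View pics/w16c.png

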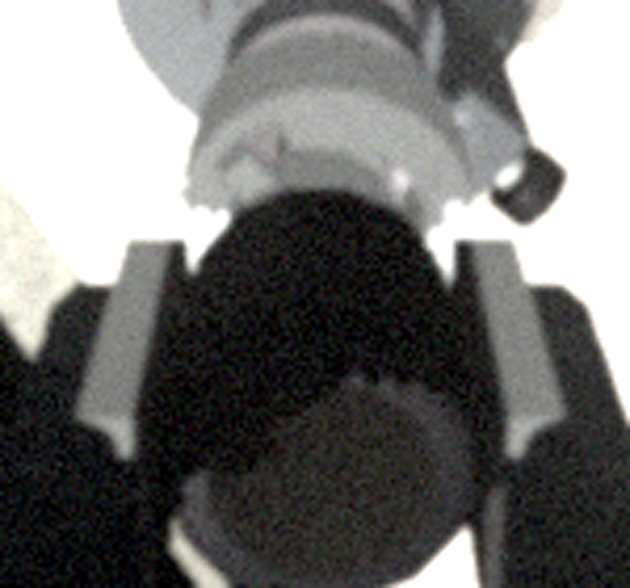

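Call:
{"name": "carry_out", "arguments": {
  "deltas": [
    [[0, 0, 0.2], [0, 0, 0], -1],
    [[0, 0, 0.4], [0, 0, 0], -1],
    [[0, 0, 0.6], [0, 0, 0], -1],
    [[0, 0, 0.6], [0, 0, 0], -1]
  ]
}}

```text
time_s: 14.13
ee_pos: [0.489, -0.0633, 0.1521]
eef_rot: [[-0.865, 0.501, 0.001], [0.501, 0.865, -0.0], [-0.001, 0.0, -1.0]]
force: [2.3, 2.9, -1.6]
grip_width: 0.0294
```

```bash
python3 -c "
from h import *
s,im=snap('wrist','w17.png')
x=im['pixels'][190:330,180:330].astype(float)
x=np.clip((x-10)*2.5,0,255).astype(np.uint8)
cv2.imwrite('pics/w17c.png',cv2.resize(x,None,fx=4.2,fy=4.2,interpolation=cv2.INTER_CUBIC))
print(s['ee_pos'],s['torque'])
go((.489,-.0625,.147),60)
"
```

```text
[ 0.48900691 -0.06329585  0.15206847] [ 0.66925929 -0.44424934  0.00169327]
shift [0.04 0.07 0.51] turn [ 0.02  0.06 -0.06] len mm 5.0 t 14.1833 F [ 2.2  3.6 -1.8] w 0.0295 q6 -1.31
```

View pics/w17c.png

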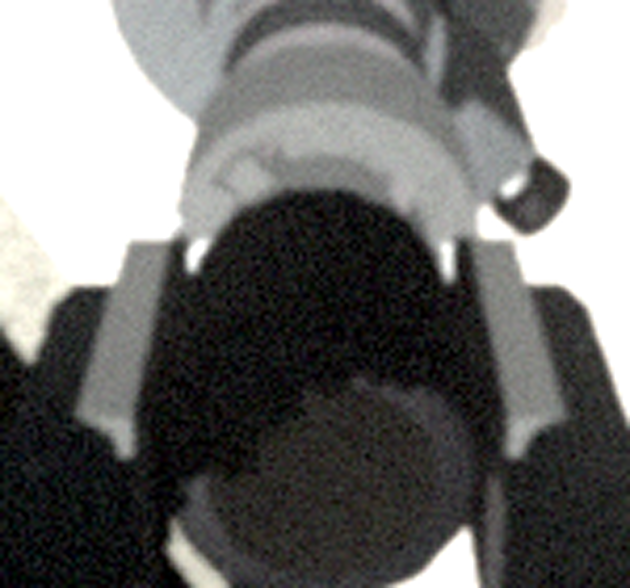

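Call:
{"name": "carry_out", "arguments": {
  "deltas": [
    [[0.04, 0.08, 0.0], [0, 0, 2], -1],
    [[0.04, 0.08, 0.1], [0, 0, 3], -1],
    [[0.04, 0.08, 0.2], [0, 0, 3], -1],
    [[0.04, 0.08, 0.3], [0, 0, 3], -1],
    [[0.04, 0.08, 0.4], [0, 0, 3], -1],
    [[0.04, 0.08, 0.4], [0, 0, 3], -1]
  ]
}}

```text
time_s: 14.68
ee_pos: [0.4888, -0.0626, 0.148]
eef_rot: [[-0.838, 0.545, 0.0], [0.545, 0.838, -0.0], [-0.001, -0.0, -1.0]]
force: [-0.2, -0.9, -1.1]
grip_width: 0.0296
```

```bash
python3 -c "
from h import *
s,im=snap('wrist','w18.png')
x=im['pixels'][190:330,180:330].astype(float)
x=np.clip((x-10)*2.5,0,255).astype(np.uint8)
cv2.imwrite('pics/w18c.png',cv2.resize(x,None,fx=4.2,fy=4.2,interpolation=cv2.INTER_CUBIC))
print(s['ee_pos'],s['torque'])
go((.489,-.0625,.147),57)
"
```

```text
[ 0.48880957 -0.06258245  0.14796182] [ 0.03398188 -0.04446736  0.00702885]
shift [-0.01  0.02  0.1 ] turn [-0.01  0.03 -0.04] len mm 1.0 t 14.7333 F [-0.3  0.5 -0.1] w 0.0293 q6 -1.26
```

View pics/w18c.png

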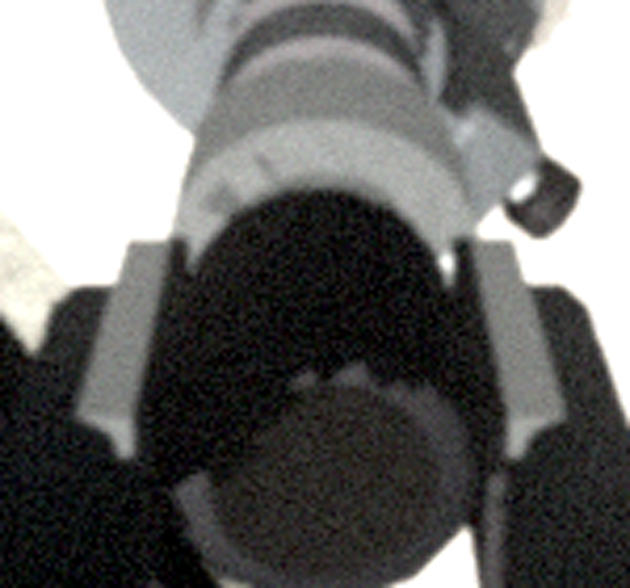

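Call:
{"name": "carry_out", "arguments": {
  "deltas": [
    [[0, 0, 0.2], [0, 0, 0], -1],
    [[0, 0, 0.4], [0, 0, 0], -1],
    [[0, 0, 0.55], [0, 0, 0], -1],
    [[0, 0, 0.7], [0, 0, 0], -1],
    [[0, 0, 0.8], [0, 0, 0], -1],
    [[0, 0, 0.8], [0, 0, 0], -1],
    [[0, 0, 0.8], [0, 0, 0], -1]
  ]
}}

```text
time_s: 15.32
ee_pos: [0.4891, -0.0626, 0.1403]
eef_rot: [[-0.838, 0.545, 0.001], [0.545, 0.838, -0.001], [-0.001, 0.0, -1.0]]
force: [0.1, 0.3, 6.9]
grip_width: 0.0292
```

```bash
python3 -c "
from h import *
s=r.read_state()
print(s['ee_pos'],s['torque'])
go((.489,-.0625,.140),57)
"
```

```text
[ 0.48908069 -0.06255978  0.14029217] [ 0.04303533 -0.05849225  0.01122898]
shift [0.01 0.   0.03] turn [ 0.01  0.07 -0.06] len mm 0.0 t 15.3167 F [0.1 0.3 6.9] w 0.0292 q6 -1.25
```

Call:
{"name": "carry_out", "arguments": {
  "deltas": [
    [[0, 0, 0], [0, 0, 5], -1],
    [[0, 0, 0], [0, 0, 10], -1],
    [[0, 0, 0], [0, 0, 15], -1],
    [[0, 0, 0], [0, 0, 20], -1],
    [[0, 0, 0], [0, 0, 25], -1],
    [[0, 0, 0], [0, 0, 25], -1]
  ]
}}

```text
time_s: 15.82
ee_pos: [0.4894, -0.0625, 0.1405]
eef_rot: [[-0.524, 0.851, 0.002], [0.851, 0.524, -0.001], [-0.002, 0.001, -1.0]]
force: [1.1, 1.1, 5.3]
grip_width: 0.0297
```

```bash
python3 -c "
from h import *
s,im=snap('wrist','w19.png')
x=im['pixels'][190:330,180:330].astype(float)
x=np.clip((x-10)*2.5,0,255).astype(np.uint8)
cv2.imwrite('pics/w19c.png',cv2.resize(x,None,fx=4.2,fy=4.2,interpolation=cv2.INTER_CUBIC))
print(s['ee_pos'],s['torque'])
go((.489,-.0625,.140),32)
"
```

```text
[ 0.48940714 -0.0625435   0.14045844] [ 0.26098736 -0.21398569  0.03444544]
shift [ 0.02 -0.03  0.04] turn [ 0.08  0.09 -0.14] len mm 1.0 t 15.8667 F [1.5 0.6 5.3] w 0.0295 q6 -0.82
```

View pics/w19c.png

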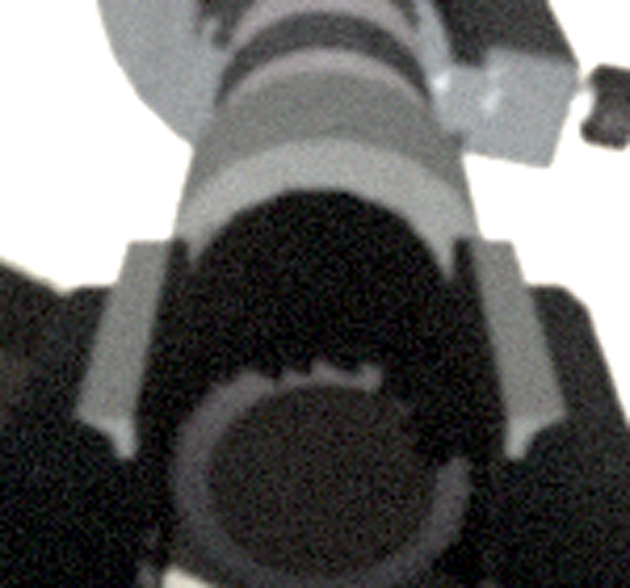

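Call:
{"name": "carry_out", "arguments": {
  "deltas": [
    [[0, 0, 0], [0, 0, 5.5], -1],
    [[0, 0, 0], [0, 0, 11], -1],
    [[0, 0, 0], [0, 0, 16.5], -1],
    [[0, 0, 0], [0, 0, 22], -1],
    [[0, 0, 0], [0, 0, 27.5], -1],
    [[0, 0, 0], [0, 0, 33], -1],
    [[0, 0, 0], [0, 0, 38.5], -1],
    [[0, 0, 0], [0, 0, 43], -1],
    [[0, 0, 0], [0, 0, 43], -1]
  ]
}}

```text
time_s: 16.62
ee_pos: [0.4904, -0.0627, 0.1408]
eef_rot: [[0.197, 0.98, 0.004], [0.98, -0.197, -0.001], [-0.0, 0.005, -1.0]]
force: [5.6, 2.2, 5.4]
grip_width: 0.0294
```

```bash
python3 -c "
from h import *
s=r.read_state()
print(s['ee_pos'],s['torque'])
go((.489,-.0625,.140),-11)
"
```

```text
[ 0.4903526  -0.06267116  0.14075263] [ 0.34896858 -0.90946379  0.04140266]
shift [-0.01 -0.14  0.07] turn [ 0.26  0.01 -0.35] len mm 2.0 t 16.6167 F [5.6 2.2 5.4] w 0.0294 q6 -0.06
```

Call:
{"name": "carry_out", "arguments": {
  "deltas": [
    [[0, 0.1, 0], [0, 0, 2], -1],
    [[0, 0.12, 0], [0, 0, 4], -1],
    [[0, 0.12, 0], [0, 0, 6], -1],
    [[0, 0.12, 0], [0, 0, 6], -1]
  ]
}}

```text
time_s: 16.95
ee_pos: [0.4909, -0.0629, 0.1405]
eef_rot: [[0.295, 0.955, 0.003], [0.955, -0.295, -0.001], [-0.0, 0.003, -1.0]]
force: [1.9, 0.7, 5.1]
grip_width: 0.0294
```

```bash
python3 -c "
from h import *
s=r.read_state()
print(s['ee_pos'],s['torque'])
go((.489,-.0625,.140),-17)
"
```

```text
[ 0.49086599 -0.06286633  0.14053478] [ 0.18903401 -0.48980906  0.08479414]
shift [-0.02 -0.19  0.05] turn [ 0.17  0.   -0.18] len mm 2.0 t 16.95 F [1.9 0.7 5.1] w 0.0294 q6 0.04
```

Call:
{"name": "carry_out", "arguments": {
  "deltas": [
    [[0, 0.03, 0], [0, 0, 2.5], -1],
    [[0, 0.03, 0], [0, 0, 5], -1],
    [[0, 0.03, 0], [0, 0, 7], -1],
    [[0, 0.03, 0], [0, 0, 7], -1]
  ]
}}

```text
time_s: 17.28
ee_pos: [0.4919, -0.0631, 0.1407]
eef_rot: [[0.409, 0.912, 0.005], [0.912, -0.409, -0.001], [0.001, 0.005, -1.0]]
force: [6.1, 1.1, 3.7]
grip_width: 0.0293
```

```bash
python3 -c "
from h import *
s=r.read_state()
print(s['ee_pos'],s['torque'])
go((.489,-.0625,.140),-24)
"
```

```text
[ 0.49193261 -0.06307212  0.14067263] [ 0.18997345 -1.16904801  0.25279158]
shift [-0.07 -0.29  0.07] turn [ 0.27 -0.04 -0.16] len mm 3.0 t 17.2833 F [6.1 1.1 3.7] w 0.0293 q6 0.16
```

Call:
{"name": "carry_out", "arguments": {
  "deltas": [
    [[0, 0.12, 0], [0, 0, 2], -1],
    [[0, 0.12, 0], [0, 0, 4], -1],
    [[0, 0.12, 0], [0, 0, 4], -1]
  ]
}}

```text
time_s: 17.53
ee_pos: [0.4923, -0.0633, 0.1406]
eef_rot: [[0.471, 0.882, 0.003], [0.882, -0.471, -0.001], [0.0, 0.003, -1.0]]
force: [3.1, 3.6, 5.5]
grip_width: 0.0293
```

```bash
python3 -c "
from h import *
s,im=snap('wrist','w20.png')
x=im['pixels'][190:330,180:330].astype(float)
x=np.clip((x-10)*2.5,0,255).astype(np.uint8)
cv2.imwrite('pics/w20c.png',cv2.resize(x,None,fx=4.2,fy=4.2,interpolation=cv2.INTER_CUBIC))
print(s['ee_pos'],s['torque'])
go((.489,-.0625,.140),-28)
"
```

```text
[ 0.49229097 -0.06326118  0.14058528] [ 0.60602034 -0.59290577  0.64944672]
shift [-0.09 -0.33  0.06] turn [ 0.17 -0.03 -0.  ] len mm 3.0 t 17.5833 F [3.5 2.8 5.9] w 0.0294 q6 0.23
```

View pics/w20c.png

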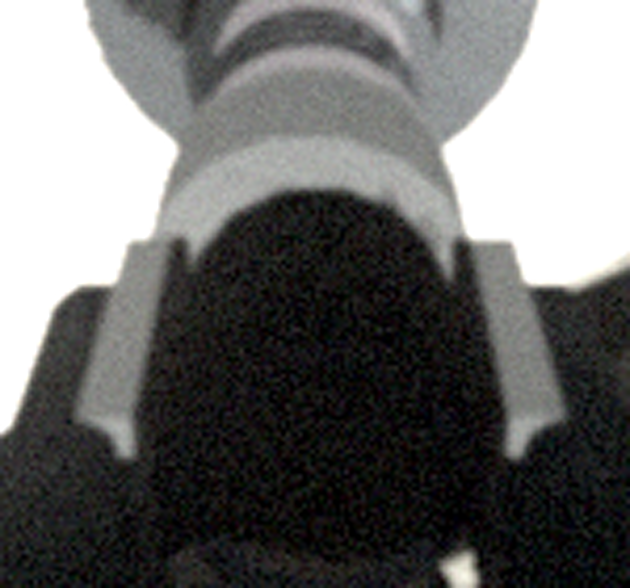

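Call:
{"name": "carry_out", "arguments": {
  "deltas": [
    [[0, 0, 0], [0, 0, -3], -1],
    [[0, 0, -0.1], [0, 0, -4], -1],
    [[0, 0, -0.25], [0, 0, -4], -1],
    [[0, 0, -0.4], [0, 0, -4], -1],
    [[0, 0, -0.5], [0, 0, -4], -1],
    [[0, 0, -0.5], [0, 0, -4], -1],
    [[0, 0, -0.5], [0, 0, -4], -1]
  ]
}}

```text
time_s: 18.17
ee_pos: [0.492, -0.0632, 0.1445]
eef_rot: [[0.408, 0.913, 0.001], [0.913, -0.408, -0.0], [0.0, 0.001, -1.0]]
force: [6.2, 2.4, -9.2]
grip_width: 0.0294
```

```bash
python3 -c "
from h import *
s=r.read_state()
print(s['ee_pos'],s['torque'])
go((.489,-.0625,.140),-24)
"
```

```text
[ 0.49200261 -0.06322235  0.14453575] [ 0.38977675 -1.2888574   0.29816399]
shift [-0.06 -0.3   0.45] turn [ 0.08 -0.02 -0.07] len mm 5.0 t 18.1667 F [ 6.2  2.4 -9.2] w 0.0294 q6 0.16
```

Call:
{"name": "carry_out", "arguments": {
  "deltas": [
    [[0, 0.1, 0.1], [0, 0, 0], -1],
    [[0, 0.15, 0.1], [0, 0, 0], -1],
    [[0, 0.15, 0.1], [0, 0, 0], 0.2],
    [[0, 0.15, 0.1], [0, 0, 0], 0.3],
    [[0, 0.15, 0.1], [0, 0, 0], 0.3],
    [[0, 0.15, 0.1], [0, 0, 0], 0.3],
    [[0, 0.15, -3], [0, 0, 0], 0.3],
    [[0, 0.15, -7], [0, 0, 0], 0.3],
    [[0, 0.15, -9], [0, 0, 0], 0.3],
    [[0, 0.15, -9], [0, 0, 0], 0.3]
  ]
}}

```text
time_s: 19.0
ee_pos: [0.4942, -0.0643, 0.2393]
eef_rot: [[0.408, 0.913, 0.007], [0.913, -0.408, -0.002], [0.001, 0.008, -1.0]]
force: [0.6, 0.2, -0.0]
grip_width: 0.0555
```

```bash
python3 -c "
from h import *
s,im=snap('wrist','w21.png')
_,S=snap('scene','s21.png')
print(s['ee_pos'],s['force'],s['time_s'],s['grip_width'],proj(im,(.489,-.0625,.135+.039),s),proj(S,(.489,-.0625,.174)))
x=np.clip((im['pixels'][140:270,190:330].astype(float)-5)*2,0,255).astype(np.uint8)
y=S['pixels'][235:335,300:380]
cv2.imwrite('pics/w21c.png',np.hstack([cv2.resize(x,(431,400),interpolation=cv2.INTER_CUBIC),cv2.resize(y,(320,400),interpolation=cv2.INTER_CUBIC)]))
"
```

```text
[ 0.49415123 -0.0643177   0.23925149] [ 0.58944339  0.21839102 -0.04471701] 19.0 0.05554307218875838 [248.45781556 213.49226452] [346.46119837 250.87741825]
```

View pics/w21c.png

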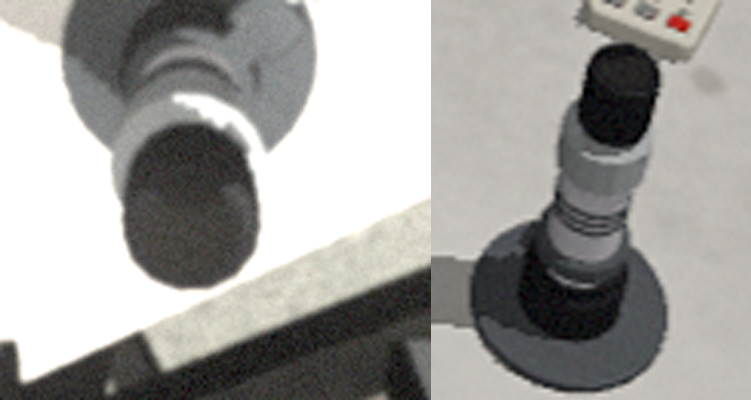

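Call:
{"name": "carry_out", "arguments": {
  "deltas": [
    [[0, -0.3, 0], [0, 0, 0], 0.3],
    [[0, -0.3, 0], [0, 0, 0], 0.3],
    [[0, -0.3, 0], [0, 0, 0], 0.3],
    [[0, -0.3, 0], [0, 0, 0], 0.3]
  ]
}}

```text
time_s: 19.43
ee_pos: [0.4898, -0.0626, 0.2344]
eef_rot: [[0.408, 0.913, -0.001], [0.913, -0.408, -0.0], [-0.0, -0.001, -1.0]]
force: [-0.1, -0.6, -1.0]
grip_width: 0.0557
```

```bash
python3 -c "
from h import *
s,im=snap('wrist','w22.png')
print(s['ee_pos'],s['eef_rot'].round(4).tolist(),s['joint_velocities'].round(3))
print(proj(im,(.489,-.0625,.174),s),proj(im,(.489,-.0625,.135),s))
x=np.clip((im['pixels'][150:250,200:310].astype(float)-5)*2,0,255).astype(np.uint8)
cv2.imwrite('pics/w22c.png',cv2.resize(x,None,fx=6,fy=6,interpolation=cv2.INTER_CUBIC))
_,T=snap('top','t22.png');_,S=snap('scene','s22.png')
for n,I,p in(('t',T,(.489,-.0625,.174)),('s',S,(.489,-.0625,.174))):
  u=proj(I,p);print(n,u);a=u.astype(int)-20;print(a)
  cv2.imwrite('pics/%s22c.png'%n,cv2.resize(I['pixels'][a[1]:a[1]+44,a[0]:a[0]+40],None,fx=10,fy=10,interpolation=cv2.INTER_CUBIC))
a=cv2.imread('pics/t22c.png');b=cv2.imread('pics/s22c.png');cv2.imwrite('pics/ts22.png',np.hstack([a,b]))
"
```

```text
[ 0.4898164  -0.06261655  0.23443602] [[0.4076, 0.9132, -0.0007], [0.9132, -0.4076, -0.0001], [-0.0004, -0.0006, -1.0]] [ 0.001 -0.003 -0.007  0.001  0.001 -0.001]
[256.2421313  215.80266432] [256.25846729 196.40955674]
t [387.95218703 205.26065067]
[367 185]
s [346.46119837 250.87741825]
[326 230]
```

View pics/w22c.png

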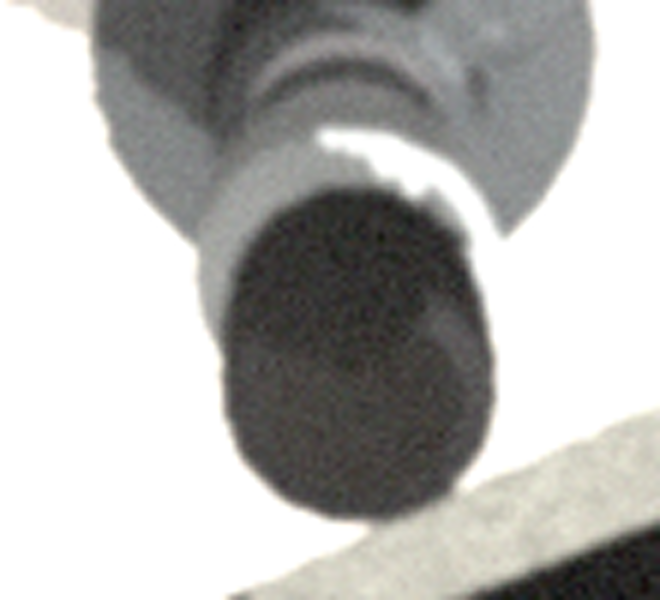

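View pics/ts22.png

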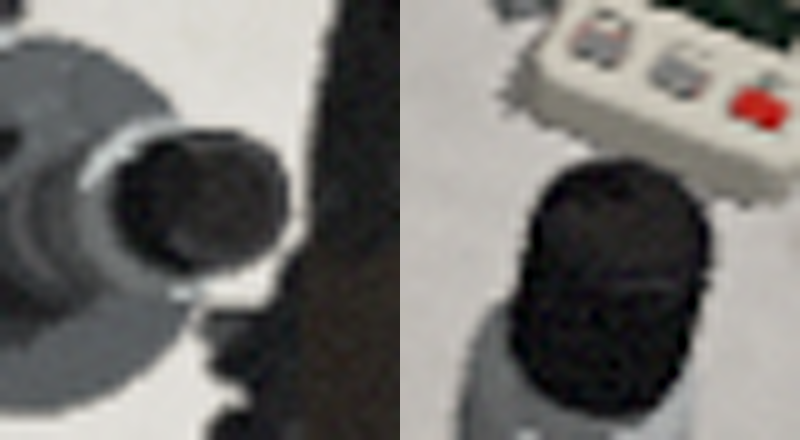

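```bash
python3 -c "
from h import *
s=dict(ee_pos=np.array([0.4898164,-0.06261655,0.23443602]),eef_rot=np.array([[0.4076,.9132,-.0007],[.9132,-.4076,-.0001],[-.0004,-.0006,-1]]))
W=r.get_image('wrist');T=r.get_image('top');S=r.get_image('scene')
w=ray(W,259.4,214.4,s);t=ray(T,388.05,204.95);c=ray(S,347.6,251.5)
print(tri([t,c]));print(tri([w,t,c]));print(tri([w,c]))
"
python3 m.py | grep -v cell | grep -v mon
```

```text
(array([ 0.49008471, -0.06359617,  0.17247333]), [np.float64(0.0005755303867343354), np.float64(0.0005755303867343551)])
(array([ 0.49051984, -0.06345901,  0.17186819]), [np.float64(0.00046335972448682046), np.float64(0.0008123206035521042), np.float64(0.0005321055374750172)])
(array([ 0.49104566, -0.06346257,  0.17169992]), [np.float64(0.00020731841660998282), np.float64(0.00020731841660996675)])
cap [0.586  0.2539 0.055 ] [0.5864 0.2557 0.055 ] [0.5855 0.2541 0.0565] 0.0005 r 0.638
mouth [ 0.4898 -0.062   0.135 ] [ 0.4899 -0.0625  0.135 ] [ 0.49   -0.0622  0.1347] 0.0002 r 0.494
vial [0.5107 0.1003 0.062 ] [0.5089 0.0954 0.062 ] [0.5117 0.0992 0.0569] 0.001 r 0.521
dish [0.4329 0.2707 0.011 ] [0.4335 0.27   0.011 ] [0.4332 0.2705 0.0108] 0.0005 r 0.511
tape [0.6557 0.1485 0.013 ] [0.6558 0.1462 0.013 ] [0.6566 0.1479 0.0112] 0.0009 r 0.673
can [0.5532 0.4243 0.067 ] [0.5527 0.4231 0.067 ] [0.5534 0.4245 0.0659] 0.0002 r 0.697
thumb [ 0.53959428 -0.04650972  0.05      ] foot [ 0.48803772 -0.06102344  0.01      ]
```

Call:
{"name": "carry_out", "arguments": {
  "deltas": [
    [[0, 0, 1.5], [0, 0, 0], -1],
    [[0, 0, 3], [0, 0, 0], -1],
    [[0, 0, 4.5], [0, 0, 0], -1],
    [[0, 0, 5.3], [0, 0, 0], -1],
    [[0, 0, 5.6], [0, 0, 0], -1],
    [[0, 0, 5.6], [0, 0, 0], -1],
    [[0, 0, 5.6], [0, 0, 0], -1]
  ]
}}

```text
time_s: 20.42
ee_pos: [0.4903, -0.0627, 0.1796]
eef_rot: [[0.408, 0.913, 0.001], [0.913, -0.408, -0.001], [-0.0, 0.001, -1.0]]
force: [0.2, 0.1, -0.3]
grip_width: 0.0
```

```bash
python3 -c "
from h import *
go((.4898,-.0626,.174))"
```

```text
shift [-0.01 -0.06  0.56] turn [ 0.08  0.   -0.  ] len mm 6.0 t 20.4167 F [ 0.2  0.1 -0.3] w 0.0 q6 0.16
```

Call:
{"name": "carry_out", "arguments": {
  "deltas": [
    [[0, 0, 0.3], [0, 0, 0], -1],
    [[0, 0, 0.4], [0, 0, 0], -1],
    [[0, 0, 0.4], [0, 0, 0], -1],
    [[0, 0, 0.4], [0, 0, 0], -1]
  ]
}}

```text
time_s: 20.75
ee_pos: [0.4901, -0.0627, 0.1754]
eef_rot: [[0.408, 0.913, 0.001], [0.913, -0.408, -0.001], [-0.0, 0.001, -1.0]]
force: [0.1, -0.6, 0.5]
grip_width: 0.0001
```

Call:
{"name": "carry_out", "arguments": {
  "deltas": [
    [[0, 0, 0.1], [0, 0, 0], -1],
    [[0, 0, 0.1], [0, 0, 0], -1],
    [[0, 0, 0.1], [0, 0, 0], -1]
  ]
}}

```text
time_s: 21.0
ee_pos: [0.4901, -0.0627, 0.1742]
eef_rot: [[0.408, 0.913, 0.001], [0.913, -0.408, -0.0], [-0.0, 0.001, -1.0]]
force: [-0.0, -0.4, 0.9]
grip_width: -0.0003
```

Call:
{"name": "carry_out", "arguments": {
  "deltas": [
    [[0, 0, 0.1], [0, 0, 0], -1],
    [[0, 0, 0.1], [0, 0, 0], -1],
    [[0, 0, 0.1], [0, 0, 0], -1]
  ]
}}

```text
time_s: 21.25
ee_pos: [0.4902, -0.0627, 0.1733]
eef_rot: [[0.408, 0.913, 0.001], [0.913, -0.408, -0.001], [-0.0, 0.001, -1.0]]
force: [-0.8, 0.1, 3.7]
grip_width: -0.0002
```

Call:
{"name": "carry_out", "arguments": {
  "deltas": [
    [[0, 0, -3], [0, 0, 0], -1],
    [[0, 0, -7], [0, 0, 0], -1],
    [[0, 0, -9], [0, 0, 0], -1],
    [[0, 0, -9], [0, 0, 0], -1],
    [[0, 0, -9], [0, 0, 0], -1]
  ]
}}

```text
time_s: 21.67
ee_pos: [0.4901, -0.0627, 0.2637]
eef_rot: [[0.408, 0.913, 0.002], [0.913, -0.408, -0.001], [0.0, 0.003, -1.0]]
force: [0.1, -0.3, -0.8]
grip_width: -0.0005
```

```bash
python3 -c "
from h import *
_,S=snap('scene','s23.png');s,T=snap('top','t23.png')
print(s['force'],s['ee_pos'],s['time_s'])
x=S['pixels'];cv2.imwrite('pics/st23.png',np.hstack([x[150:340,150:380],T['pixels'][110:300,150:410]]))
"
```

```text
[ 0.32590918  0.22557892 -0.3702571 ] [ 0.48967446 -0.06256009  0.26266303] 21.7167
```

View pics/st23.png

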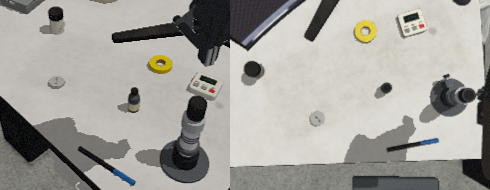

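The picture shows the cap on the torch, with the bottle, dish, canister and tape where they were at the start and both cells gone from the desk. The gripper is clear, so I am handing the job in.

```bash
python3 -c "
from cell import r
print(r.job_done())"
```

```text
the job is handed in; nothing more can be done
None
```

Both cells are in the torch and the tail cap appears locked. I handed the job in at about 21.7 s; no verdict was reported.

I dropped the cells in one after the other. The slots lay at about 10° from the world x axis and the lugs at about 26°, so I turned the cap to match. I then lowered it into the slots, pressed to about 7 N and turned it clockwise about 85°. Torque rose to 0.65 N m at the stop, and I let the cap spring back.

**Last checks:**
- **Cells:** the wrist camera showed the second cell's end standing high in the tube, near the collar, before I fitted the cap.
- **Lock:** the cap resisted a 9 N upward pull at about 16 mm depth. A light touch with the closed fingers met the knob's top at about 174 mm, which is the locked height.
- **Position:** the cap was within about 1–2 mm of the axis and looked upright.
- **Bystanders:** all four looked where they were at the start, by eye only, and the gripper was clear of everything.

**Disagreement:** camera triangulation put the knob's top at about 172 mm, roughly 2 mm lower than the touch. That is within the stated calibration error, so I trusted the touch and the pull test.

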